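# Dial open the combination-locked sample chest

### The job

Open the locked blue sample chest. Hold its black finger knob and turn the dial clockwise (seen from above), passing the red mark once and stopping on it the second time; then anticlockwise, passing the yellow mark once and stopping on it the second time; then clockwise again, slowly, until you feel the bolt drop and the dial come up against its sprung stop: hold it there for a second with a light, steady push, never forcing it. Then slide the metal cover fully open by its black pull, let go, and leave the bottles, vials, beaker and screwdriver around it alone.

Things in the scene. Friction and masses are not known exactly. Their poses are not given: they have to be found in the camera images.
- chest: blue steel sample chest, fixed, 160 mm (x) by 280 mm (y from -120 to +160), plus two aluminium runners 60 mm high out to y = -232. Origin on the bench at x = 0, y = 0 of these sizes; z up; yaw within 0.3 rad. The lock head with the dial (75 mm high) fills y = +10 to +160; the bay under the sliding cover y = -120 to +10.
- dial_axis (a point): the dial's turning axis (vertical), on the dial's upper face, 85 mm above the bench; chest x = 0, y = +85 mm
- dial: aluminium dial disc, 110 mm across. Origin on its axis, 10 mm below its upper face; its x axis (black line) points to the finger knob; positive about z = anticlockwise from above. Turns without end, 1 to 3 N at the knob and a click of 2 to 5 N once a turn. The hidden wheels follow only after nearly a full turn: passes count, and overrunning or turning back spoils a number.
- knob_center (a point): middle of the black finger knob: upright cylinder 22 mm across, 34 mm high, standing on the dial's upper face 40 mm from the axis, half-way up (17 mm above the dial face, 102 mm above the bench). It spins freely about its own upright axis, so it can be gripped from above and led round in a circle of 40 mm radius without turning the hand.
- mark_red (a point): red dot, 12 mm across, fixed on the black bezel around the dial, 63.5 mm from the axis. The dial is on a mark when the finger knob (the dial's line) points at it; the lock accepts about 0.2 rad to either side.
- mark_yellow (a point): yellow dot, likewise, 2.3 rad anticlockwise of red. At the start the knob stands within 1.7 rad of yellow, and is at least 0.6 rad anticlockwise of red, so that turning clockwise it passes red within 3.6 rad. (The blue and white dots are not used.)
- bolt: hidden spring bolt; its green flag leaves a black hood on the lock head when it drops. Origin 40 mm from the dial axis in chest +x while locked; 31 mm when dropped. It drops 2.7 to 4.2 rad clockwise of the yellow stop, differently each time and at no mark; a little farther on, a spring buffer (some 4 N per mm at the knob) stops the dial against it. Hold it there at 6 to 12 N at the knob for a second; over 20 N on the bolt breaks it.
- cover (a joint): sliding aluminium cover of the bay (158 by 130 mm, 6 mm thick, top at 67 mm above the bench): 0 = shut, 0.100 m = fully open. It slides along chest -y, away from the dial; about 2 N. While the bolt is not dropped it is held shut (2 mm of play).
- pull_center (a point): middle of the cover's black pull: upright bar 60 mm long along chest x, 14 mm thick along chest y, 34 mm high from the cover's top (67 mm) to 101 mm above the bench; this point is half-way up, 84 mm above the bench
- bottle_a_mid (a point): glass bottle with red cap, 56 mm across, 120 mm high; point half-way up. Not to be disturbed.
- bottle_b_mid (a point): glass bottle with red cap, 52 mm across, 110 mm high; point half-way up. Not to be disturbed.
- bottle_c_mid (a point): glass bottle with red cap, 64 mm across, 135 mm high; point half-way up. Not to be disturbed.
- vial_a_mid (a point): crimped glass vial, 40 mm across, 72 mm high; point half-way up. Not to be disturbed.
- vial_b_mid (a point): crimped glass vial, 40 mm across, 72 mm high; point half-way up. Not to be disturbed.
- beaker_mid (a point): glass beaker, 70 mm across, 80 mm high; point half-way up. Not to be disturbed.
- driver_grip (a point): screwdriver lying on the bench; point in its handle. Not to be disturbed.

How it is judged:
By the outcome, as a careful person would: the job done as asked, in the order asked, and still so for the second after the job is handed in, with the robot touching nothing.
It also fails if it takes over 72 s, if anything falls off the work surface, if the arm or the gripper's body presses on something with over 40 N, if the wrist force passes 120 N, or if a joint passes its speed limit or range.

### The arm

A 6-joint arm with a two-finger parallel gripper is mounted at the origin on the work surface. World frame = base frame: x ahead of the robot, y to its left, z up, the work surface at z = 0. Lengths are in m, angles in degrees, forces in N, time in s.
With the tool pointing down it reaches from about 0.4 to 0.825 m from the base axis. Payload 7 kg.
Tool frame: the origin (TCP) lies where the fingers leave the gripper's body, on its centre line; the fingertips stand 66 mm ahead of it and the grasp point (between the pads) lies 47 mm ahead of it; z points along the fingers, y is the direction in which the jaws open and shut (so a half turn about z gives the same grasp; the last joint's range is limited). The gripper opens to 88 mm and grips with 3 to 60 N. Pads are 19 mm wide; open, the fingers measure 130 mm over their backs; the gripper's body (78 mm by 193 mm) begins 47 mm behind the grasp point.
Start: joints at [-57.577, 20.546, 0.682, 0, -70.136, -16.507], TCP at [0.185, -0.649, 0.292] pointing down, gripper open.
Joint ranges: [-176.03, 176.03], [-82.01, 121.73], [-58.28, 71.71], [-173.87, 95.51], [-174.79, -0.11], [-173.66, 173.66]. Speed limits (degrees/s): [136.94, 136.94, 172.46, 180, 180, 180].

### API

Orientations are given as [roll, pitch, yaw] about the fixed x, y, z axes, in that order (R = Rz(yaw) Ry(pitch) Rx(roll)).
In Python, from plant import get_obs, snapshot, close_job gives the robot as it stands.
- The arm moves only by the tool play_rows, never from a script. Its argument "series" is a list of rows, each a list of 5 numbers: the opening in per cent of the stroke, from 0 (shut) to 100 (fully open), then the shift along the tool's x, y, z in m, then the turn about the tool's z in degrees. In form: [[jaw, dx, dy, dz, spin], ...]. A call has 1 to 10 rows; each row is the pose to reach, as a shift and turn from the pose commanded when the call began, along the tool's axes at that moment; what a row does not reach only later rows make up. A row lasts 1/10 s, in which the tool goes at most 50 mm and 8.59 degrees, less where a joint would pass 70% of its speed; a pose out of reach is approached as far as the arm can. A call with a gripper value outside its range is refused whole. The fingers move at their own pace and stop on an object; the grip force is fixed at half the most. Time passes only in rows, so rows that repeat a pose let the fingers close. It gives the time, the measured TCP pose, the force and the opening at its end, in the units of the state.
- get_obs(): the state, without advancing time (a new reading comes with each control period).
- snapshot(name): name is "scene" or "top"; returns a dict with "frame" (480x640x3 uint8, red, green, blue), "z_map" (480x640 float32, m along the optical axis (not along the pixel's ray), 0 where there is no reading), "mtx" (3x3 intrinsics, pixels), "camera_from_world" (4x4, takes a point from world to camera coordinates). Camera axes: x right, y up, looking along -z (the intrinsics and any distortion apply to the point x, -y, -z); pixel columns grow to the right and rows downward; lengths in m; the calibration is good to about 2 mm. A picture is of the moment at which its call begins.
- close_job(): hands the job in, once; it reports no verdict.
The state is a dict: "clock": time; "joint_pos": joint angles; "qvel": joint speeds; "tau": joint torques, N m; "tool_pos": TCP position; "orientation": TCP orientation; "force": force on the tool from outside, world axes, zero at the start; "moment": the same for the moment, N m; "opening": finger opening in m.
Only numpy, scipy, OpenCV 4.12 (cv2) and the standard library are available. Lean on these libraries where they do the work, as an engineer would, in place of code of your own. Each camera call takes 0.05 s, during which the arm holds its last target.

## Working session

There is one attempt and no reset: what is moved stays moved. The work goes in short steps, Python scripts to look and compute and a tool call to move; the robot and the scene stay as the last step left them, time stands still between calls to the robot, and variables do not carry over. Pictures are saved under pics/ and viewed, and the job is handed in when it is done.

Besides the shell and the picture viewer there is one more tool, called as name(argument=value, ...) on one line, values as JSON. play_rows: Moves the arm, as the interface text tells. Its arguments: {"type":"object","properties":{"series":{"type":"array"}},"required":["series"]}

```bash
mkdir -p pics; ls; python3 - <<'E'
from plant import get_obs,snapshot
import cv2,numpy as np
for n in("scene","top"):
    s=snapshot(n); np.savez(f"pics/{n}0.npz",**s); cv2.imwrite(f"pics/{n}0.png",s["frame"][:,:,::-1]); print(n,s["mtx"],s["camera_from_world"])
print(get_obs())
E
```

```text
pics
scene [[478.45563244   0.         314.59708837]
 [  0.         478.45563244 239.36068751]
 [  0.           0.           1.        ]] [[-0.70285857  0.71131858 -0.00396405  0.45427517]
 [-0.44154773 -0.43191354  0.786439    0.14302244]
 [ 0.55769654  0.5545057   0.61765524 -1.39244712]
 [ 0.          0.          0.          1.        ]]
top [[506.42712295   0.         321.64233709]
 [  0.         506.42712295 231.89397728]
 [  0.           0.           1.        ]] [[-7.22868262e-04 -9.99928870e-01 -1.19051024e-02 -7.05449893e-02]
 [ 9.92427809e-01 -2.17961504e-03  1.22809985e-01 -5.83510614e-01]
 [-1.22827198e-01 -1.17261792e-02  9.92358794e-01 -1.24582473e+00]
 [ 0.00000000e+00  0.00000000e+00  0.00000000e+00  1.00000000e+00]]
{'clock': 0.1, 'joint_pos': array([-5.75756764e+01,  2.05842699e+01,  6.37384252e-01, -1.96500188e-02,
       -7.01377216e+01, -1.65070284e+01]), 'qvel': array([-0.03993222, -0.05242932,  0.19473935, -0.00465448,  0.05780218,
       -0.03087091]), 'tau': array([-1.47923969e-03, -5.84165239e+01,  2.93748808e+01,  7.01557472e+00,
        1.00962940e-02, -5.47640457e-05]), 'tool_pos': array([ 0.18500076, -0.64876544,  0.29133241]), 'orientation': array([ 1.79913631e+02, -6.33009187e-03, -1.64089390e+02]), 'force': array([-0.43433804, -0.60971072,  0.25651158]), 'moment': array([ 0.01829726, -0.03735395,  0.0416125 ]), 'opening': 0.08758635907394029}
```

View pics/top0.png

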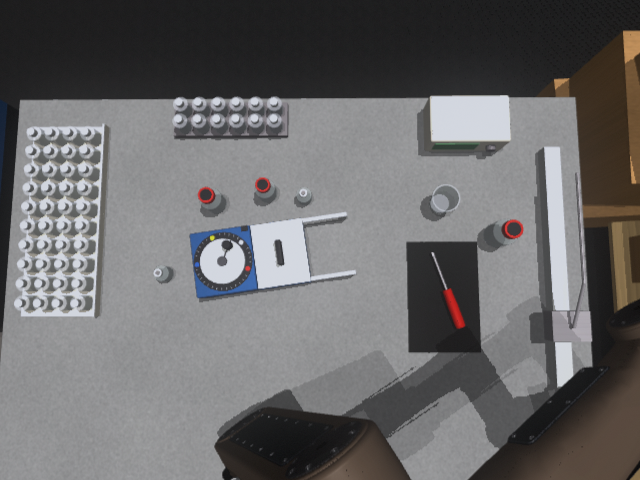

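View pics/scene0.png

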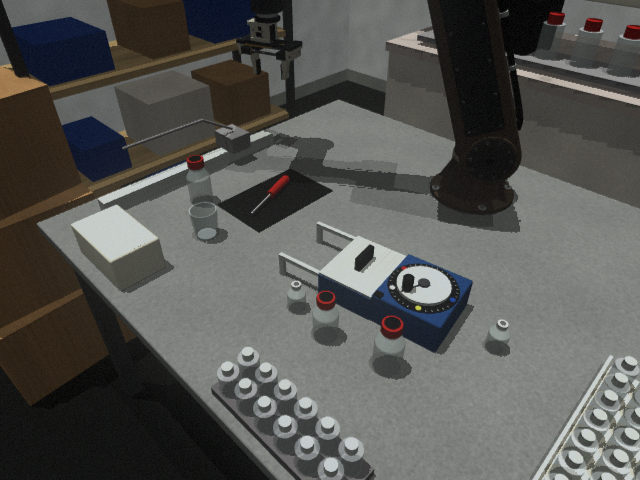

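```bash
python3 - <<'E'
import cv2,numpy as np
a=cv2.imread("pics/top0.png")[180:330,170:370]; cv2.imwrite("pics/topc.png",cv2.resize(a,None,fx=4,fy=4,interpolation=cv2.INTER_CUBIC))
a=cv2.imread("pics/scene0.png")[210:370,270:480]; cv2.imwrite("pics/scc.png",cv2.resize(a,None,fx=3.7,fy=3.7,interpolation=cv2.INTER_CUBIC))
E
```

```text
(no output)
```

View pics/topc.png

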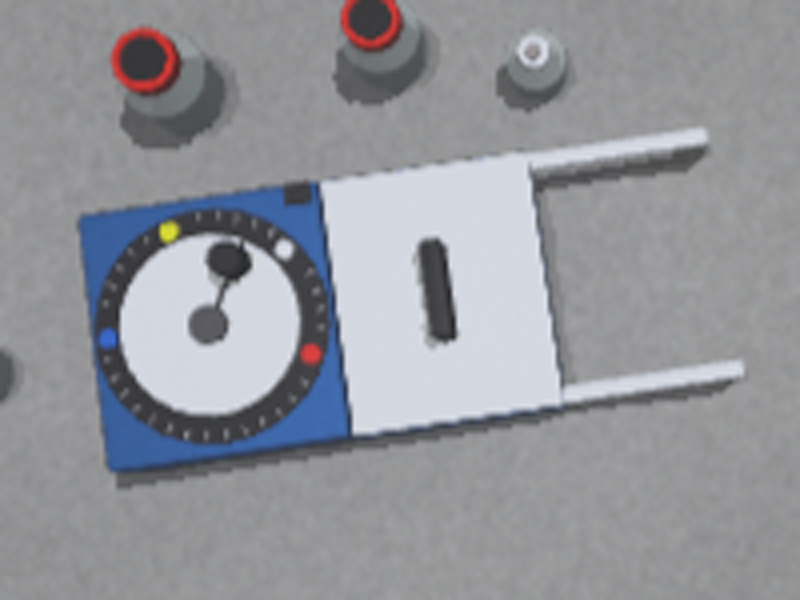

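View pics/scc.png

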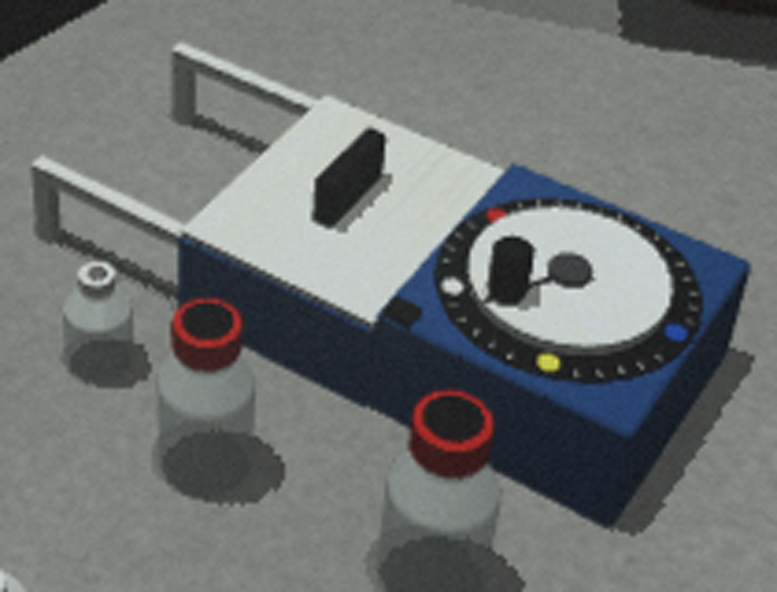

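The top view shows the chest at (210–350, 205–300), with the dial hub near (222, 261), the knob between yellow and white, and the red dot at about (247, 268). Next I'll fit the chest pose from both cameras.

```bash
cat > h.py <<'E'
import numpy as np,cv2
from scipy.optimize import least_squares
def load(n):
    return dict(np.load(n))
def proj(s,P):
    P=np.atleast_2d(P); T=s["camera_from_world"]; c=P@T[:3,:3].T+T[:3,3]
    c=c*[1,-1,-1]; p=c@s["mtx"].T; return p[:,:2]/p[:,2:]
def ray(s,uv,z):
    T=s["camera_from_world"];R=T[:3,:3];C=-R.T@T[:3,3]
    d=np.linalg.inv(s["mtx"])@[uv[0],uv[1],1]; d=R.T@(d*[1,-1,-1]); return C+d*(z-C[2])/d[2]
def dots(s,roi):
    h=cv2.cvtColor(s["frame"],cv2.COLOR_RGB2HSV).astype(int); x0,x1,y0,y1=roi
    out={}
    H,S,V=h[...,0],h[...,1],h[...,2]
    for n,m in dict(red=((H<8)|(H>172))&(S>130)&(V>80),yellow=(H>22)&(H<36)&(S>120)&(V>80),green=(H>40)&(H<85)&(S>100)&(V>60)).items():
        m=m.astype(np.uint8).copy(); k=np.zeros_like(m);k[y0:y1,x0:x1]=1;m*=k
        nn,l,st,c=cv2.connectedComponentsWithStats(m)
        if nn>1:
            i=1+np.argmax(st[1:,4]); out[n]=(c[i],st[i,4])
    return out
E
python3 - <<'E'
from h import *
t=load("pics/top0.npz");s=load("pics/scene0.npz")
dt=dots(t,(190,262,225,300)); ds=dots(s,(383,470,255,320)); print(dt,ds)
for n in("red","yellow"):
  for z in(.075,.08,.085): print(n,z,ray(t,dt[n][0],z),ray(s,ds[n][0],z))
ct=lambda u,v:np.array([170+(u+.5)/4-.5,180+(v+.5)/4-.5])
cs=lambda u,v:np.array([270+(u+.5)/3.7-.5,210+(v+.5)/3.7-.5])
# observations: (cam, uv, chest local) 
L=[(t,ct(80,216),(.08,.16,.075)),(t,ct(318,182),(.08,.01,.075)),(t,ct(351,437),(-.08,.01,.075)),(t,ct(110,469),(-.08,.16,.075)),
(t,ct(530,152),(.079,-.12,.067)),(t,ct(562,409),(-.079,-.12,.067)),
(s,cs(514,165),(-.08,.01,.075)),(s,cs(748,264),(-.08,.16,.075)),(s,cs(628,437),(.08,.16,.075)),(s,cs(180,236),(.079,-.12,.067)),(s,cs(327,97),(-.079,-.12,.067))]
def w(p,l):
    c,si=np.cos(p[2]),np.sin(p[2]); return np.array([p[0]+c*l[0]-si*l[1],p[1]+si*l[0]+c*l[1],l[2]])
def res(p,sel=None):
    r=[]
    for c,uv,l in L:
        if sel is None or c is sel: r+=list((proj(c,w(p,l))[0]-uv))
    ar=p[3]
    for c,d in((t,dt),(s,ds)):
        if sel is not None and c is not sel: continue
        for n,a in(("red",ar),("yellow",ar+2.3)):
            l=(.0635*np.cos(a),.085+.0635*np.sin(a),.078)
            r+=list(2*(proj(c,w(p,l))[0]-d[n][0]))
    return np.array(r)
for sel in(None,t,s):
    f=least_squares(res,[.57,.05,.1,-1.6],args=(sel,),loss="soft_l1"); print(f.x,np.round(res(f.x,sel),1))
    p=f.x; ax=w(p,(0,.085,.085)); print("axis",ax,"pull",w(p,(0,-.055,.084)))  
    for c,uv in((t,ct(229,258)),(s,cs(513,243))):
        k=ray(c,uv,.119); d=k-ax; print("knob top",k,np.hypot(*d[:2]),np.arctan2(d[1],d[0]),"red",p[2]+p[3])
    for uv in (ct(430,241),ct(448,340)): print("pull top",ray(t,uv,.101))
    print("hub",ray(t,ct(208,324),.085),ray(s,cs(571,271),.087))
E
```

```text
{'red': (array([247., 268.]), np.int32(21)), 'yellow': (array([211.86363636, 237.54545455]), np.int32(22))} {'red': (array([390.96774194, 317.03225806]), np.int32(31)), 'yellow': (array([417.75862069, 307.55172414]), np.int32(29))}
red 0.075 [0.49035108 0.10993499 0.075     ] [0.61820334 0.17549607 0.075     ]
red 0.08 [0.49009002 0.10913818 0.08      ] [0.62221299 0.1779818  0.08      ]
red 0.085 [0.48982896 0.10834136 0.085     ] [0.62622265 0.18046753 0.085     ]
yellow 0.075 [0.56513726 0.19764209 0.075     ] [0.56242906 0.19731215 0.075     ]
yellow 0.08 [0.56457272 0.19648935 0.08      ] [0.56685224 0.19963613 0.08      ]
yellow 0.085 [0.56400818 0.19533662 0.085     ] [0.57127543 0.20196011 0.085     ]
[ 0.52006356  0.08566736  0.13690173 -1.9689555 ] [ -0.9  -1.    0.   -0.9  -0.3   0.2  -1.5   0.7  -0.4   0.2   0.2  -0.6
  -0.8  -1.9   1.2  -0.9  -0.3   0.1  -0.9  -3.1  -0.4  -1.8   0.8  -1.5
  -1.3  -0.3  22.9 -98.7  -0.2  -0.1]
axis [0.50846322 0.16987206 0.085     ] pull [0.52756965 0.03118196 0.084     ]
knob top [0.54445463 0.15153412 0.119     ] 0.040393824181280596 -0
[... 799 characters left out ...]
9691652 0.02326334 0.101     ]
hub [0.50774242 0.17018556 0.085     ] [0.5080535  0.17228947 0.087     ]
[ 0.52511748  0.08617417  0.14131443 -1.41852593] [ -2.1  -0.8   0.1   0.2  -1.3   1.6  -2.4  -1.7  -1.9  -0.7   0.7 -80.1
  33.9   3.5]
axis [0.51314569 0.17032687 0.085     ] pull [0.53286393 0.03172242 0.084     ]
knob top [0.54445463 0.15153412 0.119     ] 0.036515979538014075 -0.5405927980229946 red -1.2772115036653726
knob top [0.54293677 0.15462643 0.119     ] 0.03367509374161148 -0.4850275902467091 red -1.2772115036653726
pull top [0.55625717 0.03459792 0.101     ]
pull top [0.49691652 0.02326334 0.101     ]
hub [0.50774242 0.17018556 0.085     ] [0.5080535  0.17228947 0.087     ]
```

```bash
cat >> h.py <<'E'
def R(o):
    from scipy.spatial.transform import Rotation as Q
    return Q.from_euler("xyz",o,degrees=True).as_matrix()
def tool(o,d): return R(o).T@np.asarray(d)
E
python3 - <<'E'
from h import *
t=load("pics/top0.npz");s=load("pics/scene0.npz")
dt=dots(t,(190,262,225,300)); ds=dots(s,(396,470,260,320)); ds["red"]=dots(s,(397,415,262,275))["red"]; print(ds)
for n in("red","yellow"):
  for z in(.075,.08,.085): print(n,z,ray(t,dt[n][0],z)[:2],ray(s,ds[n][0],z)[:2])
# depth top: world heights around hub and knob
def world(c,u,v):
    Z=c["z_map"][v,u]; x=np.linalg.inv(c["mtx"])@[u,v,1]*Z; T=c["camera_from_world"]; return T[:3,:3].T@(x*[1,-1,-1]-T[:3,3])
print("row through hub, z mm:")
for v in range(239,272,2): print(v,[int(round(1000*world(t,u,v)[2])) for u in range(212,236,2)])
for n,(u,v) in dict(b1=(207,195),b2=(263,185),v1=(303,193),v2=(162,272)).items(): print(n,np.round(world(t,u,v),3))
print([np.round(ray(s,(270+uu/3.7,210+vv/3.7),zz),3) for uu,vv,zz in((208,318,.12),(452,420,.12))])
m=(t["z_map"]>0)
E
```

```text
{'red': (array([403.2       , 267.33333333]), np.int32(15)), 'yellow': (array([417.75862069, 307.55172414]), np.int32(29))}
red 0.075 [0.49035108 0.10993499] [0.48699315 0.10724292]
red 0.08 [0.49009002 0.10913818] [0.49197564 0.1102347 ]
red 0.085 [0.48982896 0.10834136] [0.49695812 0.11322647]
yellow 0.075 [0.56513726 0.19764209] [0.56242906 0.19731215]
yellow 0.08 [0.56457272 0.19648935] [0.56685224 0.19963613]
yellow 0.085 [0.56400818 0.19533662] [0.57127543 0.20196011]
row through hub, z mm:
239 [76, 75, 84, 82, 86, 88, 80, 88, 86, 77, 79, 77]
241 [82, 86, 85, 83, 87, 112, 118, 118, 121, 90, 80, 71]
243 [84, 82, 84, 84, 84, 121, 114, 122, 120, 117, 85, 84]
245 [87, 86, 84, 86, 83, 118, 121, 117, 114, 118, 88, 85]
247 [86, 86, 86, 80, 84, 84, 117, 116, 118, 106, 86, 85]
249 [82, 85, 81, 86, 88, 87, 83, 84, 96, 83, 87, 86]
251 [85, 83, 83, 85, 82, 85, 83, 85, 85, 86, 86, 84]
253 [86, 83, 90, 87, 86, 84, 84, 83, 83, 80, 84, 84]
255 [82, 87, 83, 88, 85, 82, 86, 86, 83, 82, 85, 84]
257 [82, 86, 83, 89, 88, 89, 90, 86, 83, 83, 82, 87]
259 [81, 85, 86, 87, 85, 88, 86, 90, 80, 86, 90, 87]
261 [82, 82, 83, 88, 90, 88, 90, 89, 87, 87, 82, 88]
263 [85, 81, 88, 85, 90, 89, 81, 86, 87, 84, 84, 87]
265 [82, 83, 86, 83, 84, 90, 85, 85, 82, 85, 83, 80]
267 [90, 90, 85, 83, 86, 84, 83, 78, 87, 84, 85, 86]
269 [85, 85, 84, 84, 88, 87, 88, 85, 84, 86, 82, 86]
271 [86, 86, 81, 84, 84, 87, 83, 86, 84, 84, 84, 82]
b1 [0.662 0.201 0.122]
b2 [0.687 0.068 0.116]
v1 [ 0.677 -0.025  0.069]
v2 [0.481 0.321 0.063]
[array([0.696, 0.08 , 0.12 ]), array([0.665, 0.209, 0.12 ])]
```

play_rows(series=[[55,-0.46,0.284,0,8],[55,-0.46,0.284,0,8],[55,-0.46,0.284,0,8],[55,-0.46,0.284,0,8],[55,-0.46,0.284,0,8],[55,-0.46,0.284,0,8],[55,-0.46,0.284,0,8],[55,-0.46,0.284,0,8],[55,-0.46,0.284,0,8],[55,-0.46,0.284,0,8]])

```text
clock: 1.1
tool_pos: [0.5231, -0.278, 0.2921]
orientation: [180.0, -0.0, -172.1]
force: [0.7, -1.2, 0.1]
opening: 0.0482
```

play_rows(series=[[55,-0.081,0.426,0.05,0],[55,-0.081,0.426,0.05,0],[55,-0.081,0.426,0.05,0],[55,-0.081,0.426,0.05,0],[55,-0.081,0.426,0.05,0],[55,-0.081,0.426,0.05,0],[55,-0.081,0.426,0.05,0],[55,-0.081,0.426,0.05,0],[55,-0.081,0.426,0.05,0],[55,-0.081,0.426,0.05,0]])

```text
clock: 2.1
tool_pos: [0.5436, 0.1571, 0.241]
orientation: [-180.0, -0.1, -171.9]
force: [-0.2, -0.4, -1.5]
opening: 0.0483
```

```bash
python3 - <<'E'
from plant import *
o=get_obs(); print(o["tool_pos"],o["orientation"],o["joint_pos"],o["force"])
E
```

```text
[0.54358215 0.15708557 0.24100835] [-1.79989024e+02 -6.05178996e-02 -1.71864825e+02] [ 3.59218898e+01  1.26293951e+01 -1.74467049e+01 -2.13680296e-02
 -5.99825581e+01 -1.17776010e+02] [-0.22812486 -0.3853132  -1.5341383 ]
```

play_rows(series=[[50,0,0,0,0],[50,0,0,0,0],[50,0,0,0,0]])

```text
clock: 2.4
tool_pos: [0.5437, 0.1522, 0.2423]
orientation: [180.0, 0.0, -172.2]
force: [-0.2, -0.0, -0.6]
opening: 0.0441
```

```bash
python3 - <<'E'
from plant import *
import cv2
o=get_obs(); print(o["tool_pos"],o["orientation"],o["force"])
a=snapshot("top")["frame"][170:330,160:360,::-1]; b=snapshot("scene")["frame"][180:370,270:520,::-1]
cv2.imwrite("pics/t1.png",cv2.resize(a,None,fx=4,fy=3.75)); cv2.imwrite("pics/s1.png",cv2.resize(b,None,fx=3,fy=3))
E
```

```text
[0.54371847 0.15220555 0.24229273] [ 1.79998354e+02  1.02495646e-03 -1.72158828e+02] [-0.18809135 -0.02292064 -0.55839122]
```

View pics/s1.png

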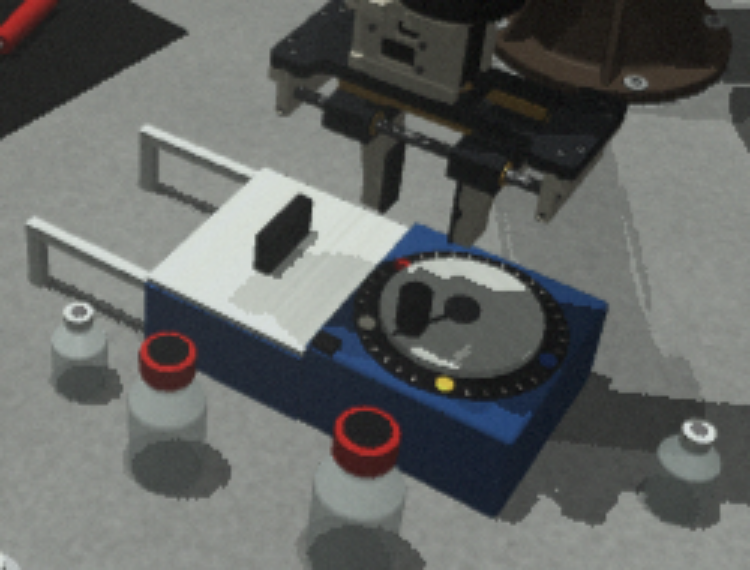

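play_rows(series=[[50,0,0.001,0.03,0],[50,0,0.001,0.055,0],[50,0,0.001,0.072,0],[50,0,0.001,0.082,0],[50,0,0.001,0.082,0],[50,0,0.001,0.082,0]])

```text
clock: 3.1
tool_pos: [0.5441, 0.1542, 0.1608]
orientation: [180.0, 0.0, -172.1]
force: [-0.6, -0.3, 0.7]
opening: 0.0437
```

```bash
python3 - <<'E'
from plant import *
import cv2
o=get_obs(); print(o["tool_pos"],o["force"])
b=snapshot("scene")["frame"][180:370,270:520,::-1]
cv2.imwrite("pics/s2.png",cv2.resize(b,None,fx=3,fy=3))
E
```

```text
[0.54406757 0.15416168 0.16084683] [-0.63047342 -0.27960338  0.70391502]
```

View pics/s2.png

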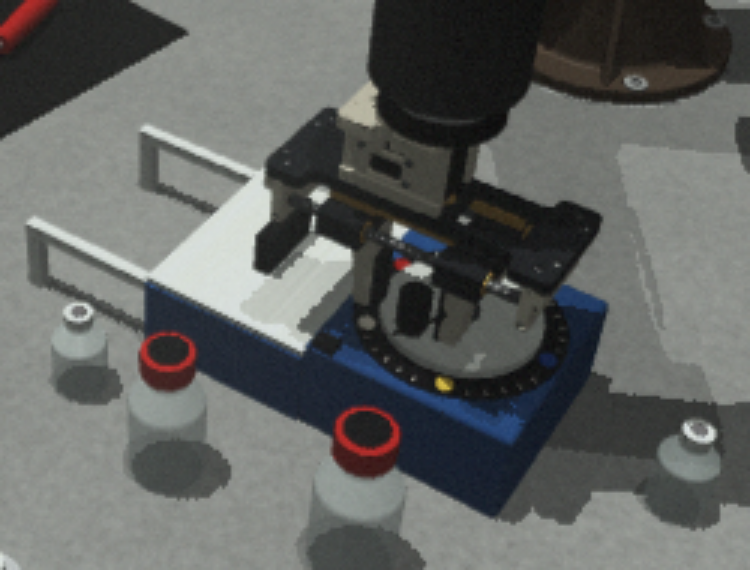

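play_rows(series=[[15,0,0,0,0],[0,0,0,0,0],[0,0,0,0,0],[0,0,0,0,0],[0,0,0,0,0]])

```text
clock: 3.65
tool_pos: [0.5438, 0.1546, 0.1606]
orientation: [180.0, 0.0, -172.1]
force: [-0.7, 1.5, 3.5]
opening: 0.0211
```

```bash
python3 - <<'E'
from plant import *
o=get_obs(); print(o["tool_pos"],o["force"],o["opening"],o["orientation"])
E
```

```text
[0.54378783 0.15456828 0.16059204] [-0.71741333  1.5251139   3.4616617 ] 0.02108051160513508 [ 1.79975661e+02  4.43435153e-02 -1.72068817e+02]
```

```bash
cat > arc.py <<'E'
import sys,numpy as np
from h import tool
# args: center-relative arc: th0, then th values ; optional start offset
def arc(th0,ths,r=.04,yaw=-172.15,p0=None,c=None):
    p0=np.array(c)+r*np.array([np.cos(th0),np.sin(th0)]) if p0 is None and c is not None else p0
    out=[]
    for th in ths:
        d=r*np.array([np.cos(th),np.sin(th)])-r*np.array([np.cos(th0),np.sin(th0)])
        if p0 is not None and c is not None: d=np.array(c)+r*np.array([np.cos(th),np.sin(th)])-p0
        t=tool([180,0,yaw],[d[0],d[1],0]); out.append([0,round(t[0],4),round(t[1],4),0,0])
    print(str(out).replace("np.float64(","").replace(")",""), ths[-1])
E
python3 - <<'E'
from arc import *
th=[-.45,-.5,-.6,-.72,-.85,-.98,-1.11,-1.21,-1.27,-1.29]; arc(-.43,th)
E
```

```text
[[0, 0.0004, -0.0007, 0, 0], [0, 0.0016, -0.0023, 0, 0], [0, 0.0041, -0.0054, 0, 0], [0, 0.0076, -0.0088, 0, 0], [0, 0.0117, -0.0119, 0, 0], [0, 0.0162, -0.0145, 0, 0], [0, 0.021, -0.0164, 0, 0], [0, 0.0249, -0.0175, 0, 0], [0, 0.0272, -0.018, 0, 0], [0, 0.028, -0.0181, 0, 0]] -1.29
```

play_rows(series=[[0,0.0004,-0.0007,0,0],[0,0.0016,-0.0023,0,0],[0,0.0041,-0.0054,0,0],[0,0.0076,-0.0088,0,0],[0,0.0117,-0.0119,0,0],[0,0.0162,-0.0145,0,0],[0,0.021,-0.0164,0,0],[0,0.0249,-0.0175,0,0],[0,0.0272,-0.018,0,0],[0,0.028,-0.0181,0,0]])

```text
clock: 4.65
tool_pos: [0.5184, 0.1321, 0.1606]
orientation: [-180.0, 0.1, -172.1]
force: [3.0, 1.9, 5.5]
opening: 0.0211
```

```bash
cat > st.py <<'E'
from plant import *
import numpy as np
o=get_obs(); p=o["tool_pos"]; f=o["force"]; c=np.array([.5076,.1705]); d=p[:2]-c; r=np.hypot(*d); u=d/r; tcw=np.array([u[1],-u[0]])
print("p",p.round(4),"r",r.round(4),"th",np.arctan2(d[1],d[0]).round(3),"f",f.round(1),"rad",(f[:2]@u).round(1),"cw",(f[:2]@tcw).round(1),"op",round(o["opening"],4),o["orientation"].round(2),o["clock"])
E
python3 st.py
```

```text
p [0.5184 0.1321 0.1606] r 0.0399 th -1.295 f [3.  1.9 5.5] rad -1.0 cw -3.4 op 0.0211 [-1.7999e+02  5.0000e-02 -1.7207e+02] 4.65
```

```bash
python3 - <<'E'
from arc import *
a=-1.29
for n,ths in (("A",a-np.array([.04,.14,.3,.48,.67,.86,1.05,1.24,1.43,1.62])),("B",a-1.62-.19*np.arange(1,11)),("C",a-3.52-.19*np.arange(1,11)),("D",np.array([-6.9,-7.08,-7.26,-7.44,-7.6,-7.75,-7.88,-7.98,-8.05,-8.09]))):
    arc(a,ths) if n=="A" else arc(prev,ths); prev=ths[-1]
E
```

```text
[[0, 0.0016, -0.0002, 0, 0], [0, 0.0056, -0.0004, 0, 0], [0, 0.012, 0.0001, 0, 0], [0, 0.0189, 0.0018, 0, 0], [0, 0.0258, 0.005, 0, 0], [0, 0.032, 0.0094, 0, 0], [0, 0.0372, 0.0149, 0, 0], [0, 0.0413, 0.0213, 0, 0], [0, 0.0441, 0.0284, 0, 0], [0, 0.0456, 0.0358, 0, 0]] -2.91
[[0, -0.0, 0.0076, 0, 0], [0, -0.0014, 0.015, 0, 0], [0, -0.0043, 0.0221, 0, 0], [0, -0.0084, 0.0285, 0, 0], [0, -0.0136, 0.034, 0, 0], [0, -0.0198, 0.0384, 0, 0], [0, -0.0267, 0.0415, 0, 0], [0, -0.034, 0.0434, 0, 0], [0, -0.0416, 0.0437, 0, 0], [0, -0.0491, 0.0427, 0, 0]] -4.8100000000000005
[[0, -0.0072, -0.0025, 0, 0], [0, -0.0138, -0.0062, 0, 0], [0, -0.0195, -0.0112, 0, 0], [0, -0.0242, -0.0171, 0, 0], [0, -0.0278, -0.0238, 0, 0], [0, -0.0299, -0.0311, 0, 0], [0, -0.0307, -0.0387, 0, 0], [0, -0.03, -0.0462, 0, 0], [0, -0.0279, -0.0535, 0, 0], [0, -0.0245, -0.0603, 0, 0]] -6.710000000000001
[[0, 0.0046, -0.006, 0, 0], [0, 0.01, -0.0108, 0, 0], [0, 0.0162, -0.0145, 0, 0], [0, 0.0229, -0.0171, 0, 0], [0, 0.0291, -0.0183, 0, 0], [0, 0.0351, -0.0186, 0, 0], [0, 0.0403, -0.0181, 0, 0], [0, 0.0442, -0.0172, 0, 0], [0, 0.0469, -0.0164, 0, 0], [0, 0.0484, -0.0159, 0, 0]] -8.09
```

play_rows(series=[[0,0.0016,-0.0002,0,0],[0,0.0056,-0.0004,0,0],[0,0.012,0.0001,0,0],[0,0.0189,0.0018,0,0],[0,0.0258,0.005,0,0],[0,0.032,0.0094,0,0],[0,0.0372,0.0149,0,0],[0,0.0413,0.0213,0,0],[0,0.0441,0.0284,0,0],[0,0.0456,0.0358,0,0]])

```text
clock: 5.65
tool_pos: [0.4681, 0.1608, 0.1605]
orientation: [-179.9, -0.0, -172.1]
force: [4.6, -2.2, 5.7]
opening: 0.0208
```

```bash
python3 st.py
```

```text
p [0.4681 0.1608 0.1605] r 0.0407 th -2.901 f [ 4.6 -2.2  5.7] rad -3.9 cw -3.2 op 0.0208 [-179.91   -0.   -172.07] 5.65
```

play_rows(series=[[0,0,0.0076,0,0],[0,-0.0014,0.015,0,0],[0,-0.0043,0.0221,0,0],[0,-0.0084,0.0285,0,0],[0,-0.0136,0.034,0,0],[0,-0.0198,0.0384,0,0],[0,-0.0267,0.0415,0,0],[0,-0.034,0.0434,0,0],[0,-0.0416,0.0437,0,0],[0,-0.0491,0.0427,0,0]])

```text
clock: 6.65
tool_pos: [0.5106, 0.2104, 0.1604]
orientation: [-180.0, -0.1, -172.1]
force: [-3.5, 1.9, 10.5]
opening: 0.0208
```

```bash
python3 st.py
```

```text
p [0.5106 0.2104 0.1604] r 0.04 th 1.496 f [-3.5  1.9 10.5] rad 1.6 cw -3.7 op 0.0208 [-1.7997e+02 -6.0000e-02 -1.7207e+02] 6.65
```

play_rows(series=[[0,-0.0072,-0.0025,0,0],[0,-0.0138,-0.0062,0,0],[0,-0.0195,-0.0112,0,0],[0,-0.0242,-0.0171,0,0],[0,-0.0278,-0.0238,0,0],[0,-0.0299,-0.0311,0,0],[0,-0.0307,-0.0387,0,0],[0,-0.03,-0.0462,0,0],[0,-0.0279,-0.0535,0,0],[0,-0.0245,-0.0603,0,0]])

```text
clock: 7.65
tool_pos: [0.5437, 0.1542, 0.1605]
orientation: [180.0, 0.0, -172.1]
force: [-2.1, 3.6, 7.8]
opening: 0.0209
```

```bash
python3 st.py
```

```text
p [0.5437 0.1542 0.1605] r 0.0396 th -0.425 f [-2.1  3.6  7.8] rad -3.4 cw -2.4 op 0.0209 [ 1.7998e+02  3.0000e-02 -1.7208e+02] 7.65
```

play_rows(series=[[0,0.0046,-0.006,0,0],[0,0.01,-0.0108,0,0],[0,0.0162,-0.0145,0,0],[0,0.0229,-0.0171,0,0],[0,0.0291,-0.0183,0,0],[0,0.0351,-0.0186,0,0],[0,0.0403,-0.0181,0,0],[0,0.0442,-0.0172,0,0],[0,0.0469,-0.0164,0,0],[0,0.0484,-0.0159,0,0]])

```text
clock: 8.65
tool_pos: [0.4979, 0.1316, 0.1605]
orientation: [-180.0, 0.0, -172.1]
force: [3.3, 0.3, 6.3]
opening: 0.0211
```

```bash
python3 st.py; python3 - <<'E'
from plant import *
import cv2
b=snapshot("scene")["frame"][230:330,360:480,::-1]; a=snapshot("top")["frame"][210:310,180:300,::-1]
cv2.imwrite("pics/s3.png",cv2.resize(cv2.hconcat([b,a]),None,fx=3.3,fy=3.3,interpolation=cv2.INTER_CUBIC))
E
```

```text
p [0.4979 0.1316 0.1605] r 0.0401 th -1.815 f [3.3 0.3 6.3] rad -1.1 cw -3.1 op 0.0211 [-1.7997e+02  4.0000e-02 -1.7207e+02] 8.65
```

View pics/s3.png

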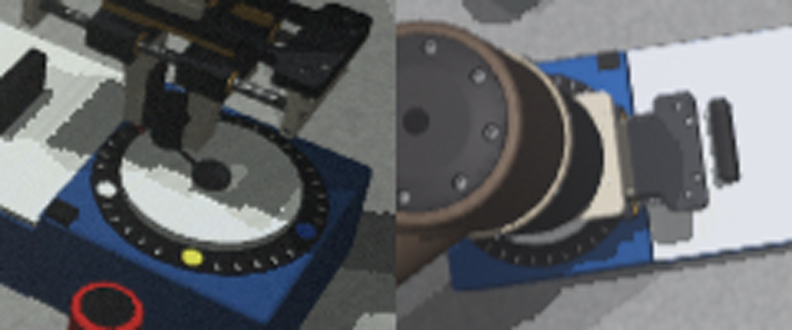

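play_rows(series=[[0,0.0008,0.0003,0,0],[0,0.0016,0.0005,0,0],[0,0.0016,0.0005,0,0],[0,0.0016,0.0005,0,0]])

```text
clock: 9.15
tool_pos: [0.4964, 0.1319, 0.1605]
orientation: [-180.0, 0.0, -172.1]
force: [2.9, 0.9, 6.1]
opening: 0.0211
```

```bash
python3 st.py; python3 - <<'E'
from plant import *
from h import *
s=snapshot("scene"); ax=np.array([.5078,.1704,.085])
b=cv2.resize(s["frame"][245:295,385:455,::-1],None,fx=10,fy=10,interpolation=cv2.INTER_CUBIC)
for a in(-1.65,-1.85,-2.05):
    q=proj(s,[ax+.02*np.array([np.cos(a),np.sin(a),0]),ax+.054*np.array([np.cos(a),np.sin(a),0])])
    q=((q-[385,245]+.5)*10).astype(int); cv2.line(b,tuple(map(int,q[0])),tuple(map(int,q[1])),(0,255,0) if a==-1.85 else (0,255,255),1)
cv2.imwrite("pics/s4.png",b)
E
```

```text
p [0.4964 0.1319 0.1605] r 0.0402 th -1.852 f [2.9 0.9 6.1] rad -1.6 cw -2.5 op 0.0211 [-1.7997e+02  4.0000e-02 -1.7207e+02] 9.15
```

View pics/s4.png

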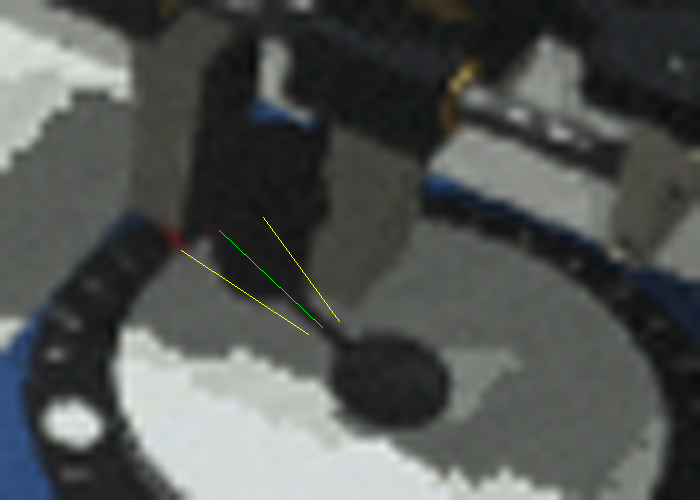

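```bash
python3 - <<'E'
from arc import *
a=-1.85
for n,ths in (("E",a+np.array([.04,.14,.3,.48,.67,.86,1.05,1.24,1.43,1.62])),("F",a+1.62+.19*np.arange(1,11)),("G",a+3.52+.19*np.arange(1,11)),("H",a+5.42+.19*np.arange(1,11)),("I",a+7.32+np.array([.19,.38,.56,.72,.86,.98,1.08,1.15,1.2,1.22]))):
    arc(a,ths) if n=="E" else arc(prev,ths); prev=ths[-1]
E
```

```text
[[0, -0.0015, -0.0006, 0, 0], [0, -0.0053, -0.0019, 0, 0], [0, -0.0115, -0.0031, 0, 0], [0, -0.0187, -0.0033, 0, 0], [0, -0.0262, -0.0021, 0, 0], [0, -0.0333, 0.0005, 0, 0], [0, -0.0399, 0.0044, 0, 0], [0, -0.0455, 0.0094, 0, 0], [0, -0.0501, 0.0154, 0, 0], [0, -0.0535, 0.0222, 0, 0]] -0.22999999999999998
[[0, -0.002, 0.0073, 0, 0], [0, -0.0027, 0.0149, 0, 0], [0, -0.0018, 0.0224, 0, 0], [0, 0.0004, 0.0297, 0, 0], [0, 0.0039, 0.0364, 0, 0], [0, 0.0087, 0.0423, 0, 0], [0, 0.0145, 0.0472, 0, 0], [0, 0.0211, 0.0509, 0, 0], [0, 0.0283, 0.0533, 0, 0], [0, 0.0358, 0.0543, 0, 0]] 1.67
[[0, 0.0076, -0.0004, 0, 0], [0, 0.0149, -0.0023, 0, 0], [0, 0.0218, -0.0055, 0, 0], [0, 0.028, -0.01, 0, 0], [0, 0.0331, -0.0155, 0, 0], [0, 0.0372, -0.0219, 0, 0], [0, 0.04, -0.029, 0, 0], [0, 0.0414, -0.0364, 0, 0], [0, 0.0413, -0.044, 0, 0], [0, 0.0398, -0.0515, 0, 0]] 3.57
[[0, -0.0029, -0.007, 0, 0], [0, -0.007, -0.0134, 0, 0], [0, -0.0123, -0.0189, 0, 0], [0, -0.0185, -0.0232, 0, 0], [0, -0.0254, -0.0264, 0, 0], [0, -0.0328, -0.0281, 0, 0], [0, -0.0403, -0.0285, 0, 0], [0, -0.0478, -0.0274, 0, 0], [0, -0.055, -0.0249, 0, 0], [0, -0.0616, -0.021, 0, 0]] 5.47
[[0, -0.0057, 0.005, 0, 0], [0, -0.0104, 0.0109, 0, 0], [0, -0.0137, 0.0173, 0, 0], [0, -0.0157, 0.0234, 0, 0], [0, -0.0166, 0.0289, 0, 0], [0, -0.0167, 0.0337, 0, 0], [0, -0.0164, 0.0377, 0, 0], [0, -0.0159, 0.0405, 0, 0], [0, -0.0155, 0.0424, 0, 0], [0, -0.0153, 0.0432, 0, 0]] 6.69
```

play_rows(series=[[0,-0.0015,-0.0006,0,0],[0,-0.0053,-0.0019,0,0],[0,-0.0115,-0.0031,0,0],[0,-0.0187,-0.0033,0,0],[0,-0.0262,-0.0021,0,0],[0,-0.0333,0.0005,0,0],[0,-0.0399,0.0044,0,0],[0,-0.0455,0.0094,0,0],[0,-0.0501,0.0154,0,0],[0,-0.0535,0.0222,0,0]])

```text
clock: 10.2
tool_pos: [0.5458, 0.1602, 0.1605]
orientation: [-179.9, -0.1, -172.1]
force: [0.4, -3.4, 9.7]
opening: 0.0211
```

```bash
python3 st.py
```

```text
p [0.5458 0.1602 0.1605] r 0.0395 th -0.263 f [ 0.4 -3.4  9.7] rad 1.3 cw 3.1 op 0.0211 [-1.7987e+02 -9.0000e-02 -1.7210e+02] 10.2
```

play_rows(series=[[0,-0.002,0.0073,0,0],[0,-0.0027,0.0149,0,0],[0,-0.0018,0.0224,0,0],[0,0.0004,0.0297,0,0],[0,0.0039,0.0364,0,0],[0,0.0087,0.0423,0,0],[0,0.0145,0.0472,0,0],[0,0.0211,0.0509,0,0],[0,0.0283,0.0533,0,0],[0,0.0358,0.0543,0,0]])

```text
clock: 11.2
tool_pos: [0.5034, 0.2104, 0.1605]
orientation: [-180.0, 0.1, -172.1]
force: [3.8, 0.1, 5.4]
opening: 0.021
```

```bash
python3 st.py
```

```text
p [0.5034 0.2104 0.1605] r 0.0401 th 1.677 f [3.8 0.1 5.4] rad -0.3 cw 3.8 op 0.021 [-1.7999e+02  6.0000e-02 -1.7206e+02] 11.2
```

play_rows(series=[[0,0.0076,-0.0004,0,0],[0,0.0149,-0.0023,0,0],[0,0.0218,-0.0055,0,0],[0,0.028,-0.01,0,0],[0,0.0331,-0.0155,0,0],[0,0.0372,-0.0219,0,0],[0,0.04,-0.029,0,0],[0,0.0414,-0.0364,0,0],[0,0.0413,-0.044,0,0],[0,0.0398,-0.0515,0,0]])

```text
clock: 12.2
tool_pos: [0.4706, 0.1536, 0.1605]
orientation: [180.0, 0.0, -172.1]
force: [1.1, 1.6, 6.4]
opening: 0.0207
```

```bash
python3 st.py
```

```text
p [0.4706 0.1536 0.1605] r 0.0406 th -2.713 f [1.1 1.6 6.4] rad -1.7 cw 1.0 op 0.0207 [ 1.7998e+02  2.0000e-02 -1.7207e+02] 12.2
```

play_rows(series=[[0,-0.0029,-0.007,0,0],[0,-0.007,-0.0134,0,0],[0,-0.0123,-0.0189,0,0],[0,-0.0185,-0.0232,0,0],[0,-0.0254,-0.0264,0,0],[0,-0.0328,-0.0281,0,0],[0,-0.0403,-0.0285,0,0],[0,-0.0478,-0.0274,0,0],[0,-0.055,-0.0249,0,0],[0,-0.0616,-0.021,0,0]])

```text
clock: 13.2
tool_pos: [0.5338, 0.1406, 0.1604]
orientation: [-179.9, -0.1, -172.1]
force: [-3.9, -0.6, 12.1]
opening: 0.0209
```

```bash
python3 st.py
```

```text
p [0.5338 0.1406 0.1604] r 0.0398 th -0.852 f [-3.9 -0.6 12.1] rad -2.1 cw 3.3 op 0.0209 [-1.7991e+02 -1.5000e-01 -1.7210e+02] 13.2
```

play_rows(series=[[0,-0.0057,0.005,0,0],[0,-0.0104,0.0109,0,0],[0,-0.0137,0.0173,0,0],[0,-0.0157,0.0234,0,0],[0,-0.0166,0.0289,0,0],[0,-0.0167,0.0337,0,0],[0,-0.0164,0.0377,0,0],[0,-0.0159,0.0405,0,0],[0,-0.0155,0.0424,0,0],[0,-0.0153,0.0432,0,0]])

```text
clock: 14.2
tool_pos: [0.544, 0.1857, 0.1605]
orientation: [-179.9, 0.0, -172.1]
force: [3.0, -1.8, 7.6]
opening: 0.021
```

```bash
python3 st.py; python3 - <<'E'
from plant import *
from h import *
s=snapshot("scene"); ax=np.array([.5078,.1704,.085])
b=cv2.resize(s["frame"][255:320,380:460,::-1],None,fx=9,fy=9,interpolation=cv2.INTER_CUBIC)
for a in(.25,.45,.65):
    q=proj(s,[ax+.02*np.array([np.cos(a),np.sin(a),0]),ax+.054*np.array([np.cos(a),np.sin(a),0])])
    q=((q-[380,255]+.5)*9).astype(int); cv2.line(b,tuple(map(int,q[0])),tuple(map(int,q[1])),(0,255,0) if a==.45 else (0,255,255),1)
cv2.imwrite("pics/s5.png",b)
E
```

```text
p [0.544  0.1857 0.1605] r 0.0395 th 0.396 f [ 3.  -1.8  7.6] rad 2.1 cw 2.9 op 0.021 [-179.92    0.   -172.07] 14.2
```

View pics/s5.png

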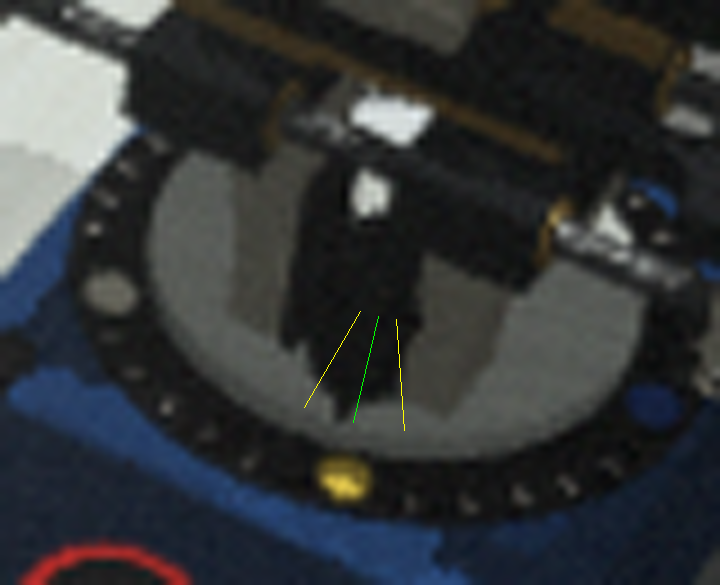

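The yellow dot is at (342, 478) and the tip of the dial line at about (342, 415), so the dial is roughly 0.04 rad short. I'll nudge it on.

play_rows(series=[[0,0.0002,0.0009,0,0],[0,0.0005,0.0017,0,0],[0,0.0005,0.0017,0,0],[0,0.0005,0.0017,0,0]])

```text
clock: 14.65
tool_pos: [0.5433, 0.1873, 0.1605]
orientation: [-179.9, 0.0, -172.1]
force: [2.7, -0.8, 7.5]
opening: 0.0211
```

```bash
python3 st.py; python3 - <<'E'
from arc import *
a=.45
for n,ths in (("J",a-np.array([.04,.14,.28,.44,.6,.76,.92,1.08,1.24,1.4])),("K",a-1.4-np.array([.15,.3,.45,.6,.74,.86,.96,1.04,1.1,1.12]))):
    arc(a,ths) if n=="J" else arc(prev,ths); prev=ths[-1]
E
```

```text
p [0.5433 0.1873 0.1605] r 0.0395 th 0.44 f [ 2.7 -0.8  7.5] rad 2.1 cw 1.9 op 0.0211 [-1.7993e+02  1.0000e-02 -1.7207e+02] 14.65
[[0, -0.0005, -0.0015, 0, 0], [0, -0.0013, -0.0054, 0, 0], [0, -0.0019, -0.011, 0, 0], [0, -0.0016, -0.0174, 0, 0], [0, -0.0003, -0.0236, 0, 0], [0, 0.002, -0.0296, 0, 0], [0, 0.0052, -0.0351, 0, 0], [0, 0.0093, -0.0401, 0, 0], [0, 0.014, -0.0443, 0, 0], [0, 0.0195, -0.0477, 0, 0]] -0.95
[[0, 0.0055, -0.0024, 0, 0], [0, 0.0113, -0.0039, 0, 0], [0, 0.0173, -0.0046, 0, 0], [0, 0.0232, -0.0043, 0, 0], [0, 0.0287, -0.0033, 0, 0], [0, 0.0333, -0.0018, 0, 0], [0, 0.0369, -0.0001, 0, 0], [0, 0.0397, 0.0014, 0, 0], [0, 0.0417, 0.0028, 0, 0], [0, 0.0424, 0.0032, 0, 0]] -2.0700000000000003
```

play_rows(series=[[0,-0.0005,-0.0015,0,0],[0,-0.0013,-0.0054,0,0],[0,-0.0019,-0.011,0,0],[0,-0.0016,-0.0174,0,0],[0,-0.0003,-0.0236,0,0],[0,0.002,-0.0296,0,0],[0,0.0052,-0.0351,0,0],[0,0.0093,-0.0401,0,0],[0,0.014,-0.0443,0,0],[0,0.0195,-0.0477,0,0]])

```text
clock: 15.65
tool_pos: [0.5305, 0.138, 0.1605]
orientation: [180.0, 0.0, -172.1]
force: [0.7, 4.0, 5.8]
opening: 0.0209
```

```bash
python3 st.py
```

```text
p [0.5305 0.138  0.1605] r 0.0397 th -0.956 f [0.7 4.  5.8] rad -2.8 cw -2.9 op 0.0209 [ 1.7999e+02  4.0000e-02 -1.7208e+02] 15.65
```

play_rows(series=[[0,0.0055,-0.0024,0,0],[0,0.0113,-0.0039,0,0],[0,0.0173,-0.0046,0,0],[0,0.0232,-0.0043,0,0],[0,0.0287,-0.0033,0,0],[0,0.0333,-0.0018,0,0],[0,0.0369,-0.0001,0,0],[0,0.0397,0.0014,0,0],[0,0.0417,0.0028,0,0],[0,0.0424,0.0032,0,0]])

```text
clock: 16.65
tool_pos: [0.4881, 0.1352, 0.1605]
orientation: [-180.0, 0.0, -172.1]
force: [2.8, 1.3, 6.0]
opening: 0.0209
```

```bash
python3 st.py;  python3 - <<'E'
from arc import *
a=-2.07
for i in range(10):
    arc(a,a-.0225*np.arange(1,5)) ; a-=.09
E
```

```text
p [0.4881 0.1352 0.1605] r 0.0403 th -2.076 f [2.8 1.3 6. ] rad -2.5 cw -1.8 op 0.0209 [-1.7997e+02  4.0000e-02 -1.7206e+02] 16.65
[[0, 0.0007, 0.0005, 0, 0], [0, 0.0014, 0.0011, 0, 0], [0, 0.0021, 0.0017, 0, 0], [0, 0.0028, 0.0023, 0, 0]] -2.1599999999999997
[[0, 0.0007, 0.0006, 0, 0], [0, 0.0013, 0.0012, 0, 0], [0, 0.002, 0.0019, 0, 0], [0, 0.0026, 0.0025, 0, 0]] -2.2499999999999996
[[0, 0.0006, 0.0007, 0, 0], [0, 0.0012, 0.0013, 0, 0], [0, 0.0018, 0.002, 0, 0], [0, 0.0023, 0.0027, 0, 0]] -2.3399999999999994
[[0, 0.0005, 0.0007, 0, 0], [0, 0.0011, 0.0014, 0, 0], [0, 0.0016, 0.0022, 0, 0], [0, 0.0021, 0.0029, 0, 0]] -2.4299999999999993
[[0, 0.0005, 0.0008, 0, 0], [0, 0.0009, 0.0015, 0, 0], [0, 0.0014, 0.0023, 0, 0], [0, 0.0018, 0.0031, 0, 0]] -2.519999999999999
[[0, 0.0004, 0.0008, 0, 0], [0, 0.0008, 0.0016, 0, 0], [0, 0.0012, 0.0024, 0, 0], [0, 0.0015, 0.0033, 0, 0]] -2.609999999999999
[[0, 0.0003, 0.0008, 0, 0], [0, 0.0007, 0.0017, 0, 0], [0, 0.001, 0.0025, 0, 0], [0, 0.0012, 0.0034, 0, 0]] -2.699999999999999
[[0, 0.0003, 0.0009, 0, 0], [0, 0.0005, 0.0017, 0, 0], [0, 0.0007, 0.0026, 0, 0], [0, 0.0009, 0.0035, 0, 0]] -2.7899999999999987
[[0, 0.0002, 0.0009, 0, 0], [0, 0.0003, 0.0018, 0, 0], [0, 0.0005, 0.0027, 0, 0], [0, 0.0006, 0.0035, 0, 0]] -2.8799999999999986
[[0, 0.0001, 0.0009, 0, 0], [0, 0.0002, 0.0018, 0, 0], [0, 0.0002, 0.0027, 0, 0], [0, 0.0003, 0.0036, 0, 0]] -2.9699999999999984
```

```bash
python3 - <<'E'
from arc import *
a=-2.07
for i in range(24):
    arc(a,a-np.array([.025,.05,.075,.075])) ; a-=.075
E
```

```text
[[0, 0.0008, 0.0006, 0, 0], [0, 0.0016, 0.0012, 0, 0], [0, 0.0023, 0.0019, 0, 0], [0, 0.0023, 0.0019, 0, 0]] -2.145
[[0, 0.0007, 0.0007, 0, 0], [0, 0.0015, 0.0013, 0, 0], [0, 0.0022, 0.002, 0, 0], [0, 0.0022, 0.002, 0, 0]] -2.22
[[0, 0.0007, 0.0007, 0, 0], [0, 0.0014, 0.0015, 0, 0], [0, 0.002, 0.0022, 0, 0], [0, 0.002, 0.0022, 0, 0]] -2.2950000000000004
[[0, 0.0006, 0.0008, 0, 0], [0, 0.0013, 0.0015, 0, 0], [0, 0.0019, 0.0023, 0, 0], [0, 0.0019, 0.0023, 0, 0]] -2.3700000000000006
[[0, 0.0006, 0.0008, 0, 0], [0, 0.0011, 0.0016, 0, 0], [0, 0.0017, 0.0025, 0, 0], [0, 0.0017, 0.0025, 0, 0]] -2.4450000000000007
[[0, 0.0005, 0.0009, 0, 0], [0, 0.001, 0.0017, 0, 0], [0, 0.0015, 0.0026, 0, 0], [0, 0.0015, 0.0026, 0, 0]] -2.520000000000001
[[0, 0.0005, 0.0009, 0, 0], [0, 0.0009, 0.0018, 0, 0], [0, 0.0013, 0.0027, 0, 0], [0, 0.0013, 0.0027, 0, 0]] -2.595000000000001
[[0, 0.0004, 0.0009, 0, 0], [0, 0.0008, 0.0019, 0, 0], [0, 0.0011, 0.0028, 0, 0], [0, 0.0011, 0.0028, 0, 0]] -2.6700000000000013
[[0, 0.0003, 0.0009, 0, 0], [0, 0.0006, 0.0019, 0, 0], [0, 0.0009, 0.0029, 0, 0], [0, 0.0009, 0.0029, 
[... 1260 characters left out ...]
.0013, 0.0027, 0, 0]] -3.495000000000003
[[0, -0.0005, 0.0009, 0, 0], [0, -0.001, 0.0017, 0, 0], [0, -0.0015, 0.0026, 0, 0], [0, -0.0015, 0.0026, 0, 0]] -3.5700000000000034
[[0, -0.0005, 0.0008, 0, 0], [0, -0.0011, 0.0017, 0, 0], [0, -0.0017, 0.0025, 0, 0], [0, -0.0017, 0.0025, 0, 0]] -3.6450000000000036
[[0, -0.0006, 0.0008, 0, 0], [0, -0.0012, 0.0016, 0, 0], [0, -0.0019, 0.0023, 0, 0], [0, -0.0019, 0.0023, 0, 0]] -3.7200000000000037
[[0, -0.0007, 0.0007, 0, 0], [0, -0.0013, 0.0015, 0, 0], [0, -0.0021, 0.0022, 0, 0], [0, -0.0021, 0.0022, 0, 0]] -3.795000000000004
[[0, -0.0007, 0.0007, 0, 0], [0, -0.0015, 0.0014, 0, 0], [0, -0.0022, 0.002, 0, 0], [0, -0.0022, 0.002, 0, 0]] -3.870000000000004
```

play_rows(series=[[0,0.0008,0.0006,0,0],[0,0.0016,0.0012,0,0],[0,0.0024,0.0018,0,0]])

```text
clock: 16.95
tool_pos: [0.4857, 0.1366, 0.1605]
orientation: [-180.0, 0.0, -172.1]
force: [3.4, 0.3, 5.3]
opening: 0.0211
```

play_rows(series=[[0,0.0007,0.0007,0,0],[0,0.0014,0.0013,0,0],[0,0.0021,0.0021,0,0],[0,0.0021,0.0021,0,0]])

```text
clock: 17.35
tool_pos: [0.4832, 0.1383, 0.1605]
orientation: [-180.0, 0.0, -172.1]
force: [3.0, 0.4, 6.6]
opening: 0.0214
```

play_rows(series=[[0,0.0007,0.0007,0,0],[0,0.0014,0.0015,0,0],[0,0.002,0.0022,0,0],[0,0.002,0.0022,0,0]])

```text
clock: 17.75
tool_pos: [0.4808, 0.1402, 0.1605]
orientation: [-180.0, 0.0, -172.1]
force: [1.6, 0.2, 7.1]
opening: 0.0212
```

play_rows(series=[[0,0.0006,0.0008,0,0],[0,0.0013,0.0015,0,0],[0,0.0019,0.0023,0,0],[0,0.0019,0.0023,0,0]])

```text
clock: 18.15
tool_pos: [0.4787, 0.1422, 0.1605]
orientation: [-180.0, 0.0, -172.1]
force: [2.7, -0.9, 6.7]
opening: 0.021
```

play_rows(series=[[0,0.0006,0.0008,0,0],[0,0.0011,0.0016,0,0],[0,0.0017,0.0025,0,0],[0,0.0017,0.0025,0,0]])

```text
clock: 18.55
tool_pos: [0.4767, 0.1444, 0.1605]
orientation: [-179.9, 0.0, -172.1]
force: [3.2, -0.3, 7.6]
opening: 0.021
```

play_rows(series=[[0,0.0005,0.0009,0,0],[0,0.001,0.0017,0,0],[0,0.0015,0.0026,0,0],[0,0.0015,0.0026,0,0]])

```text
clock: 18.95
tool_pos: [0.4748, 0.1467, 0.1605]
orientation: [-179.9, 0.0, -172.1]
force: [2.2, 1.4, 7.0]
opening: 0.0209
```

play_rows(series=[[0,0.0005,0.0009,0,0],[0,0.0009,0.0018,0,0],[0,0.0013,0.0027,0,0],[0,0.0013,0.0027,0,0]])

```text
clock: 19.35
tool_pos: [0.4731, 0.1492, 0.1605]
orientation: [-179.9, 0.0, -172.1]
force: [3.0, -0.4, 7.2]
opening: 0.0212
```

play_rows(series=[[0,0.0004,0.0009,0,0],[0,0.0008,0.0019,0,0],[0,0.0011,0.0028,0,0],[0,0.0011,0.0028,0,0]])

```text
clock: 19.75
tool_pos: [0.4716, 0.1517, 0.1605]
orientation: [-179.9, 0.0, -172.1]
force: [2.7, -0.4, 7.4]
opening: 0.0211
```

play_rows(series=[[0,0.0003,0.0009,0,0],[0,0.0006,0.0019,0,0],[0,0.0009,0.0029,0,0],[0,0.0009,0.0029,0,0]])

```text
clock: 20.15
tool_pos: [0.4704, 0.1544, 0.1605]
orientation: [-179.9, 0.0, -172.1]
force: [2.2, -0.8, 7.5]
opening: 0.0209
```

play_rows(series=[[0,0.0002,0.001,0,0],[0,0.0005,0.0019,0,0],[0,0.0007,0.0029,0,0],[0,0.0007,0.0029,0,0]])

```text
clock: 20.55
tool_pos: [0.4693, 0.1572, 0.1605]
orientation: [-179.9, 0.0, -172.1]
force: [2.8, -0.6, 7.8]
opening: 0.0213
```

play_rows(series=[[0,0.0002,0.001,0,0],[0,0.0003,0.002,0,0],[0,0.0004,0.003,0,0],[0,0.0004,0.003,0,0]])

```text
clock: 20.95
tool_pos: [0.4684, 0.1601, 0.1605]
orientation: [-179.9, -0.0, -172.1]
force: [2.4, -1.7, 8.1]
opening: 0.0207
```

play_rows(series=[[0,0.0001,0.001,0,0],[0,0.0002,0.002,0,0],[0,0.0002,0.003,0,0],[0,0.0002,0.003,0,0]])

```text
clock: 21.35
tool_pos: [0.4677, 0.1629, 0.1605]
orientation: [-179.9, -0.0, -172.1]
force: [2.4, -1.8, 8.2]
opening: 0.0213
```

```bash
python3 st.py; python3 - <<'E'
from plant import *
from h import *
s=snapshot("scene"); b=cv2.resize(s["frame"][240:320,360:460,::-1],None,fx=7,fy=7,interpolation=cv2.INTER_CUBIC)
cv2.imwrite("pics/s6.png",b)
E
```

```text
p [0.4677 0.1629 0.1605] r 0.0406 th -2.953 f [ 2.4 -1.8  8.2] rad -2.0 cw -2.3 op 0.0213 [-1.7992e+02 -1.0000e-02 -1.7207e+02] 21.35
```

View pics/s6.png

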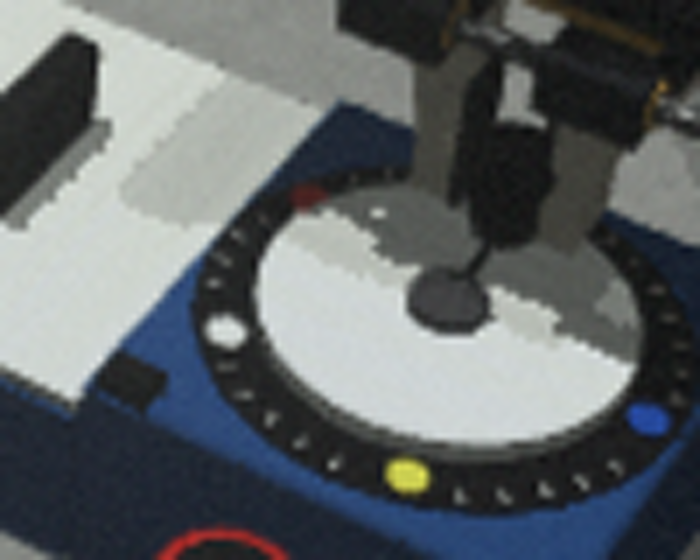

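No green flag at the hood yet (130, 380), so I'll keep turning.

play_rows(series=[[0,0,0.001,0,0],[0,0,0.002,0,0],[0,0,0.003,0,0],[0,0,0.003,0,0]])

```text
clock: 21.8
tool_pos: [0.4673, 0.1657, 0.1605]
orientation: [-179.9, -0.0, -172.1]
force: [1.6, -1.6, 8.2]
opening: 0.0208
```

play_rows(series=[[0,-0.0001,0.001,0,0],[0,-0.0001,0.002,0,0],[0,-0.0002,0.003,0,0],[0,-0.0002,0.003,0,0]])

```text
clock: 22.2
tool_pos: [0.467, 0.1689, 0.1605]
orientation: [-179.9, -0.0, -172.1]
force: [1.3, -1.1, 8.3]
opening: 0.021
```

play_rows(series=[[0,-0.0001,0.001,0,0],[0,-0.0003,0.002,0,0],[0,-0.0005,0.003,0,0],[0,-0.0005,0.003,0,0]])

```text
clock: 22.6
tool_pos: [0.467, 0.1719, 0.1604]
orientation: [-179.9, -0.0, -172.1]
force: [0.2, -1.9, 8.6]
opening: 0.0213
```

play_rows(series=[[0,-0.0002,0.001,0,0],[0,-0.0004,0.002,0,0],[0,-0.0007,0.0029,0,0],[0,-0.0007,0.0029,0,0]])

```text
clock: 23.0
tool_pos: [0.4673, 0.1752, 0.1605]
orientation: [-180.0, -0.0, -172.1]
force: [-0.0, -0.2, 7.4]
opening: 0.0209
```

```bash
python3 st.py; python3 - <<'E'
from plant import *
from h import *
s=snapshot("scene"); b=cv2.resize(s["frame"][280:310,365:395,::-1],None,fx=12,fy=12,interpolation=cv2.INTER_CUBIC)
cv2.imwrite("pics/s7.png",b); print(dots(s,(365,395,280,310)))
E
```

```text
p [0.4673 0.1752 0.1605] r 0.0406 th 3.025 f [-0.  -0.2  7.4] rad 0.0 cw -0.2 op 0.0209 [-1.7995e+02 -2.0000e-02 -1.7208e+02] 23.0
{'green': (array([380.81818182, 290.36363636]), np.int32(11))}
```

View pics/s7.png

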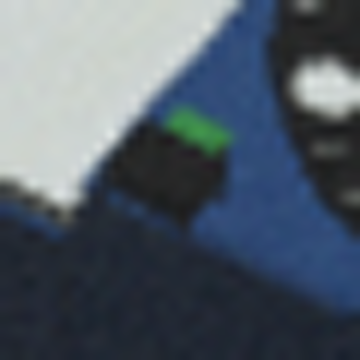

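The green flag shows at (185, 125) in the crop, so the bolt has dropped. From here I'll go in about 1.5 mm steps until I feel the buffer.

play_rows(series=[[0,-0.0001,0.0005,0,0],[0,-0.0003,0.001,0,0],[0,-0.0004,0.0014,0,0],[0,-0.0004,0.0014,0,0]])

```text
clock: 23.45
tool_pos: [0.4674, 0.1763, 0.1604]
orientation: [-179.9, -0.0, -172.1]
force: [0.1, -1.3, 8.3]
opening: 0.0211
```

```bash
python3 st.py
```

```text
p [0.4674 0.1763 0.1604] r 0.0406 th 2.998 f [ 0.1 -1.3  8.3] rad -0.3 cw -1.3 op 0.0211 [-1.7992e+02 -4.0000e-02 -1.7208e+02] 23.45
```

play_rows(series=[[0,-0.0001,0.0005,0,0],[0,-0.0003,0.001,0,0],[0,-0.0005,0.0014,0,0],[0,-0.0005,0.0014,0,0]])

```text
clock: 23.85
tool_pos: [0.4677, 0.1777, 0.1604]
orientation: [-179.9, -0.0, -172.1]
force: [1.3, -0.4, 9.2]
opening: 0.0208
```

```bash
python3 st.py
```

```text
p [0.4677 0.1777 0.1604] r 0.0406 th 2.962 f [ 1.3 -0.4  9.2] rad -1.4 cw -0.2 op 0.0208 [-1.7992e+02 -5.0000e-02 -1.7208e+02] 23.85
```

play_rows(series=[[0,-0.0002,0.0005,0,0],[0,-0.0003,0.001,0,0],[0,-0.0005,0.0014,0,0],[0,-0.0005,0.0014,0,0]])

```text
clock: 24.25
tool_pos: [0.468, 0.1792, 0.1604]
orientation: [-179.9, -0.0, -172.1]
force: [0.4, -0.3, 9.1]
opening: 0.021
```

```bash
python3 st.py
```

```text
p [0.468  0.1792 0.1604] r 0.0406 th 2.926 f [ 0.4 -0.3  9.1] rad -0.4 cw -0.3 op 0.021 [-1.7992e+02 -5.0000e-02 -1.7208e+02] 24.25
```

play_rows(series=[[0,-0.0002,0.0005,0,0],[0,-0.0004,0.001,0,0],[0,-0.0006,0.0014,0,0],[0,-0.0006,0.0014,0,0]])

```text
clock: 24.65
tool_pos: [0.4683, 0.1806, 0.1604]
orientation: [-179.9, -0.1, -172.1]
force: [0.0, -0.9, 10.2]
opening: 0.021
```

```bash
python3 st.py
```

```text
p [0.4683 0.1806 0.1604] r 0.0406 th 2.889 f [ 0.  -0.9 10.2] rad -0.2 cw -0.9 op 0.021 [-1.7991e+02 -5.0000e-02 -1.7208e+02] 24.65
```

play_rows(series=[[0,-0.0002,0.0005,0,0],[0,-0.0004,0.0009,0,0],[0,-0.0006,0.0014,0,0],[0,-0.0006,0.0014,0,0]])

```text
clock: 25.05
tool_pos: [0.4688, 0.1821, 0.1604]
orientation: [-179.9, -0.0, -172.1]
force: [-1.3, 0.3, 9.7]
opening: 0.0207
```

```bash
python3 st.py
```

```text
p [0.4688 0.1821 0.1604] r 0.0405 th 2.85 f [-1.3  0.3  9.7] rad 1.3 cw -0.1 op 0.0207 [-1.7992e+02 -5.0000e-02 -1.7208e+02] 25.05
```

play_rows(series=[[0,-0.0002,0.0005,0,0],[0,-0.0005,0.0009,0,0],[0,-0.0007,0.0014,0,0],[0,-0.0007,0.0014,0,0]])

```text
clock: 25.45
tool_pos: [0.4692, 0.1836, 0.1604]
orientation: [-179.9, -0.1, -172.1]
force: [-0.6, -0.8, 9.1]
opening: 0.0212
```

```bash
python3 st.py
```

```text
p [0.4692 0.1836 0.1604] r 0.0405 th 2.813 f [-0.6 -0.8  9.1] rad 0.3 cw -1.0 op 0.0212 [-1.7992e+02 -5.0000e-02 -1.7208e+02] 25.45
```

play_rows(series=[[0,-0.0003,0.0005,0,0],[0,-0.0005,0.0009,0,0],[0,-0.0007,0.0013,0,0],[0,-0.0007,0.0013,0,0]])

```text
clock: 25.85
tool_pos: [0.4697, 0.1849, 0.1604]
orientation: [-179.9, -0.1, -172.1]
force: [-0.1, -1.0, 10.2]
opening: 0.0214
```

```bash
python3 st.py
```

```text
p [0.4697 0.1849 0.1604] r 0.0406 th 2.778 f [-0.1 -1.  10.2] rad -0.3 cw -1.0 op 0.0214 [-1.7991e+02 -6.0000e-02 -1.7208e+02] 25.85
```

play_rows(series=[[0,-0.0003,0.0005,0,0],[0,-0.0005,0.0009,0,0],[0,-0.0008,0.0013,0,0],[0,-0.0008,0.0013,0,0]])

```text
clock: 26.25
tool_pos: [0.47, 0.1858, 0.1604]
orientation: [-179.9, -0.1, -172.1]
force: [-0.3, -3.4, 11.3]
opening: 0.0212
```

```bash
python3 st.py
```

```text
p [0.47   0.1858 0.1604] r 0.0406 th 2.755 f [-0.3 -3.4 11.3] rad -1.0 cw -3.3 op 0.0212 [-1.7986e+02 -1.0000e-01 -1.7208e+02] 26.25
```

play_rows(series=[[0,-0.0003,0.0005,0,0],[0,-0.0005,0.0008,0,0],[0,-0.0005,0.0008,0,0]])

```text
clock: 26.55
tool_pos: [0.4702, 0.1863, 0.1604]
orientation: [-179.8, -0.1, -172.1]
force: [-1.0, -4.1, 12.1]
opening: 0.0208
```

```bash
python3 st.py
```

```text
p [0.4702 0.1863 0.1604] r 0.0406 th 2.742 f [-1.  -4.1 12.1] rad -0.6 cw -4.1 op 0.0208 [-1.7983e+02 -1.4000e-01 -1.7209e+02] 26.55
```

play_rows(series=[[0,-0.0003,0.0005,0,0],[0,-0.0005,0.0008,0,0],[0,-0.0005,0.0008,0,0]])

```text
clock: 26.85
tool_pos: [0.4705, 0.1868, 0.1604]
orientation: [-179.8, -0.2, -172.1]
force: [-1.9, -6.9, 13.0]
opening: 0.021
```

```bash
python3 st.py
```

```text
p [0.4705 0.1868 0.1604] r 0.0406 th 2.727 f [-1.9 -6.9 13. ] rad -1.0 cw -7.1 op 0.021 [-1.7980e+02 -1.6000e-01 -1.7209e+02] 26.85
```

play_rows(series=[[0,-0.0003,0.0005,0,0],[0,-0.0006,0.0008,0,0],[0,-0.0006,0.0008,0,0]])

```text
clock: 27.15
tool_pos: [0.4707, 0.1873, 0.1603]
orientation: [-179.8, -0.2, -172.1]
force: [-3.3, -7.1, 15.7]
opening: 0.0211
```

```bash
python3 st.py
```

```text
p [0.4707 0.1873 0.1603] r 0.0406 th 2.714 f [-3.3 -7.1 15.7] rad 0.0 cw -7.8 op 0.0211 [-179.77   -0.21 -172.1 ] 27.15
```

play_rows(series=[[0,-0.0002,0.0004,0,0],[0,-0.0002,0.0004,0,0],[0,-0.0002,0.0004,0,0],[0,-0.0002,0.0004,0,0],[0,-0.0002,0.0004,0,0],[0,-0.0002,0.0004,0,0]])

```text
clock: 27.75
tool_pos: [0.4708, 0.1876, 0.1603]
orientation: [-179.8, -0.2, -172.1]
force: [-2.2, -7.5, 14.9]
opening: 0.0207
```

```bash
python3 st.py
```

```text
p [0.4708 0.1876 0.1603] r 0.0406 th 2.707 f [-2.2 -7.5 14.9] rad -1.1 cw -7.7 op 0.0207 [-179.76   -0.21 -172.1 ] 27.75
```

play_rows(series=[[0,-0.0002,0.0004,0,0],[0,-0.0002,0.0004,0,0],[0,-0.0002,0.0004,0,0],[0,-0.0002,0.0004,0,0],[0,-0.0002,0.0004,0,0],[0,-0.0002,0.0004,0,0],[0,-0.0002,0.0004,0,0],[0,-0.0002,0.0004,0,0],[0,-0.0002,0.0004,0,0],[0,-0.0002,0.0004,0,0]])

```text
clock: 28.75
tool_pos: [0.4709, 0.1878, 0.1603]
orientation: [-179.7, -0.2, -172.1]
force: [-1.7, -7.5, 14.5]
opening: 0.0209
```

```bash
python3 st.py
```

```text
p [0.4709 0.1878 0.1603] r 0.0406 th 2.7 f [-1.7 -7.5 14.5] rad -1.7 cw -7.5 op 0.0209 [-179.74   -0.22 -172.1 ] 28.75
```

play_rows(series=[[0,0,0,0,0],[0,0,0,0,0],[0,0,0,0,0],[0,0,0,0,0],[0,0,0,0,0]])

```text
clock: 29.25
tool_pos: [0.4709, 0.1878, 0.1603]
orientation: [-179.7, -0.2, -172.1]
force: [-2.2, -7.5, 14.4]
opening: 0.0209
```

```bash
python3 st.py; python3 - <<'E'
from plant import *
from h import *
s=snapshot("scene"); print(dots(s,(365,395,280,310)))
E
```

```text
p [0.4709 0.1878 0.1603] r 0.0406 th 2.701 f [-2.2 -7.5 14.4] rad -1.2 cw -7.7 op 0.0209 [-179.74   -0.22 -172.1 ] 29.25
{'green': (array([381. , 290.5]), np.int32(12))}
```

play_rows(series=[[0,-0.0003,0.0004,0,0],[0,-0.0006,0.0008,0,0],[0,-0.0006,0.0008,0,0],[0,-0.0006,0.0008,0,0],[0,-0.0006,0.0008,0,0],[0,-0.0006,0.0008,0,0],[0,-0.0006,0.0008,0,0],[0,-0.0006,0.0008,0,0],[0,-0.0006,0.0008,0,0],[0,-0.0006,0.0008,0,0]])

```text
clock: 30.3
tool_pos: [0.4711, 0.1884, 0.1603]
orientation: [-179.7, -0.3, -172.1]
force: [-2.4, -8.6, 15.7]
opening: 0.021
```

```bash
python3 st.py
```

```text
p [0.4711 0.1884 0.1603] r 0.0406 th 2.686 f [-2.4 -8.6 15.7] rad -1.7 cw -8.8 op 0.021 [-179.71   -0.26 -172.1 ] 30.3
```

play_rows(series=[[0,0,0,0,0],[0,0,0,0,0],[0,0,0,0,0],[0,0,0,0,0],[0,0,0,0,0]])

```text
clock: 30.8
tool_pos: [0.4711, 0.1884, 0.1603]
orientation: [-179.7, -0.3, -172.1]
force: [-3.2, -9.3, 16.4]
opening: 0.0211
```

```bash
python3 st.py
```

```text
p [0.4711 0.1884 0.1603] r 0.0406 th 2.686 f [-3.2 -9.3 16.4] rad -1.3 cw -9.8 op 0.0211 [-179.71   -0.26 -172.1 ] 30.8
```

play_rows(series=[[0,0.0006,-0.0008,0,0],[0,0.0012,-0.0016,0,0],[0,0.0018,-0.0024,0,0],[0,0.0023,-0.0032,0,0],[0,0.0023,-0.0032,0,0]])

```text
clock: 31.3
tool_pos: [0.4702, 0.1863, 0.1604]
orientation: [-179.8, -0.1, -172.1]
force: [-0.4, -4.1, 11.6]
opening: 0.0216
```

```bash
python3 st.py; python3 - <<'E'
from plant import *
from h import *
s=snapshot("scene"); print(dots(s,(365,395,280,310)))
E
```

```text
p [0.4702 0.1863 0.1604] r 0.0406 th 2.742 f [-0.4 -4.1 11.6] rad -1.2 cw -3.9 op 0.0216 [-1.7985e+02 -1.1000e-01 -1.7209e+02] 31.3
{'green': (array([381. , 290.5]), np.int32(12))}
```

play_rows(series=[[45,0,0,0,0],[45,0,0,0,0],[45,0,0,0,0],[45,0,0,0,0]])

```text
clock: 31.75
tool_pos: [0.4704, 0.1878, 0.1596]
orientation: [-180.0, -0.1, -172.1]
force: [0.9, 0.3, 0.1]
opening: 0.039
```

play_rows(series=[[45,0,0,-0.02,0],[45,0,0,-0.05,0],[45,0,0,-0.06,0],[45,0,0,-0.06,0],[45,0,0,-0.06,0]])

```text
clock: 32.25
tool_pos: [0.4705, 0.188, 0.2195]
orientation: [180.0, -0.0, -172.1]
force: [-0.7, -0.3, -0.0]
opening: 0.0394
```

```bash
python3 st.py; python3 - <<'E'
from plant import *
from h import *
s=snapshot("scene"); print(dots(s,(365,395,280,310)))
cv2.imwrite("pics/s8.png",cv2.resize(s["frame"][180:370,270:520,::-1],None,fx=3,fy=3))
o=get_obs()
for z in (.101,):
  # pull top
  p=np.array([.5273,.0310]); print(tool(o["orientation"],[p[0]-o["tool_pos"][0],p[1]-o["tool_pos"][1],0]))
E
```

```text
p [0.4705 0.188  0.2195] r 0.041 th 2.701 f [-0.7 -0.3 -0. ] rad 0.5 cw -0.6 op 0.0394 [ 1.800e+02 -4.000e-02 -1.721e+02] 32.25
{'green': (array([380.81818182, 290.36363636]), np.int32(11))}
[-3.48136472e-02 -1.63174176e-01  3.59356981e-05]
```

View pics/s8.png

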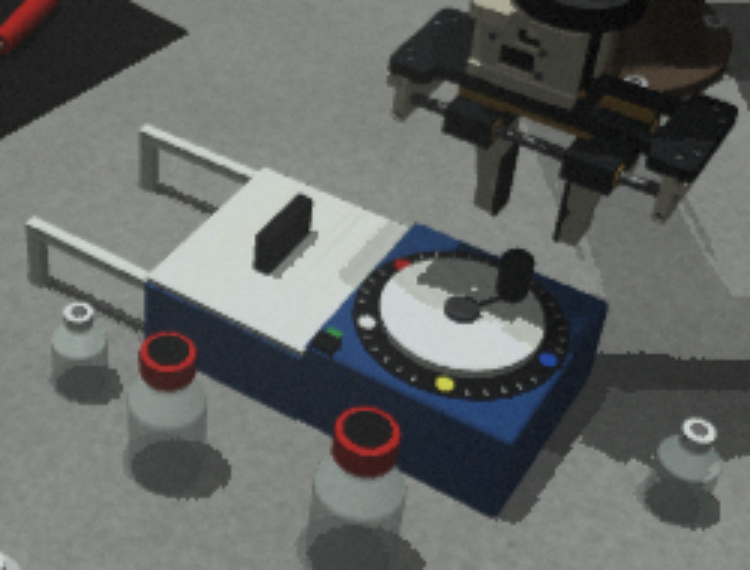

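play_rows(series=[[45,-0.01,-0.04,0,0],[45,-0.02,-0.085,0,0],[45,-0.03,-0.13,0,0],[45,-0.0345,-0.164,0,0],[45,-0.0345,-0.164,0.01,0],[45,-0.0345,-0.164,0.02,0],[45,-0.0345,-0.164,0.02,0]])

```text
clock: 33.0
tool_pos: [0.5263, 0.0305, 0.1977]
orientation: [-180.0, -0.2, -172.1]
force: [-0.7, 0.7, -0.2]
opening: 0.0395
```

play_rows(series=[[45,0,0,0.02,0],[45,0,0,0.04,0],[45,0,0,0.052,0],[45,0,0,0.057,0],[45,0,0,0.057,0],[45,0,0,0.057,0]])

```text
clock: 33.6
tool_pos: [0.5281, 0.0309, 0.1438]
orientation: [180.0, 0.0, -172.0]
force: [-0.1, 0.3, -1.1]
opening: 0.0397
```

```bash
python3 st.py; python3 - <<'E'
from plant import *
from h import *
s=snapshot("scene")
cv2.imwrite("pics/s9.png",cv2.resize(s["frame"][180:370,270:520,::-1],None,fx=3,fy=3))
E
```

```text
p [0.5281 0.0309 0.1438] r 0.1411 th -1.425 f [-0.1  0.3 -1.1] rad -0.3 cw 0.0 op 0.0397 [ 1.8000e+02  5.0000e-02 -1.7205e+02] 33.6
```

View pics/s9.png

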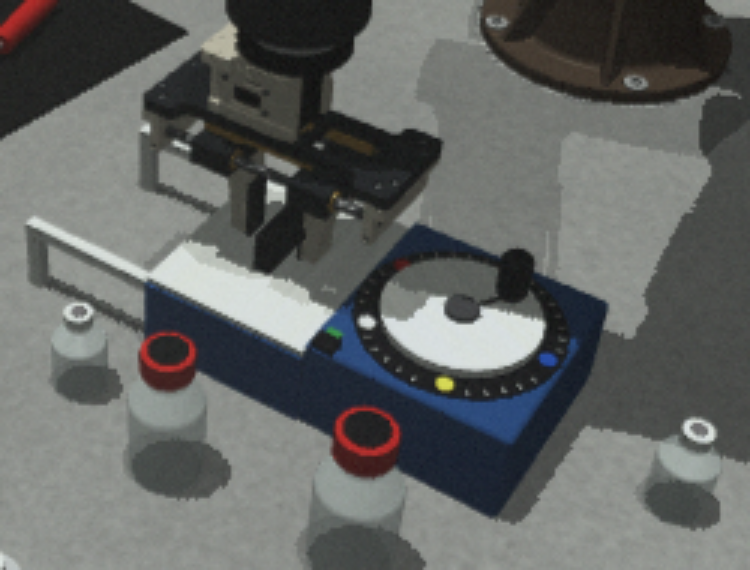

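The jaws straddle the pull, so I'll close on it.

play_rows(series=[[0,0,0,0,0],[0,0,0,0,0],[0,0,0,0,0],[0,0,0,0,0],[0,0,0,0,0]])

```text
clock: 34.15
tool_pos: [0.5278, 0.0305, 0.1434]
orientation: [180.0, 0.0, -172.1]
force: [-1.8, 0.2, 2.5]
opening: 0.0141
```

```bash
python3 st.py; python3 - <<'E'
from plant import *
from h import *
o=get_obs(); a=.1375
for d in(.1,): print(tool(o["orientation"],[d*np.sin(a),-d*np.cos(a),0]))
E
```

```text
p [0.5278 0.0305 0.1434] r 0.1414 th -1.427 f [-1.8  0.2  2.5] rad -0.5 cw 1.8 op 0.0141 [ 1.8000e+02  2.0000e-02 -1.7206e+02] 34.15
[ 1.07609384e-04 -9.99999420e-02 -4.16281426e-06]
```

play_rows(series=[[0,0,-0.002,0,0],[0,0,-0.006,0,0],[0,0,-0.013,0,0],[0,0,-0.021,0,0],[0,0,-0.03,0,0],[0,0,-0.038,0,0],[0,0,-0.045,0,0],[0,0,-0.05,0,0],[0,0,-0.05,0,0]])

```text
clock: 35.05
tool_pos: [0.5352, -0.0198, 0.1434]
orientation: [-180.0, 0.1, -172.1]
force: [2.7, -0.0, 3.2]
opening: 0.0137
```

```bash
python3 st.py
```

```text
p [ 0.5352 -0.0198  0.1434] r 0.1923 th -1.427 f [ 2.7 -0.   3.2] rad 0.4 cw -2.7 op 0.0137 [-1.7998e+02  6.0000e-02 -1.7211e+02] 35.05
```

play_rows(series=[[0,0,-0.004,0,0],[0,0,-0.011,0,0],[0,0,-0.019,0,0],[0,0,-0.028,0,0],[0,0,-0.036,0,0],[0,0,-0.042,0,0],[0,0,-0.046,0,0],[0,0,-0.048,0,0],[0,0,-0.05,0,0],[0,0,-0.05,0,0]])

```text
clock: 36.05
tool_pos: [0.5422, -0.0672, 0.1434]
orientation: [179.9, 0.1, -172.1]
force: [2.3, 14.4, 7.2]
opening: 0.0141
```

```bash
python3 st.py
```

```text
p [ 0.5422 -0.0672  0.1434] r 0.2402 th -1.426 f [ 2.3 14.4  7.2] rad -13.9 cw -4.3 op 0.0141 [ 1.7986e+02  1.4000e-01 -1.7210e+02] 36.05
```

play_rows(series=[[0,0,-0.001,0,0],[0,0,-0.0015,0,0],[0,0,-0.0015,0,0],[0,0,-0.0015,0,0]])

```text
clock: 36.45
tool_pos: [0.5423, -0.0675, 0.1434]
orientation: [179.8, 0.1, -172.1]
force: [0.4, 21.2, 7.3]
opening: 0.0138
```

```bash
python3 st.py; python3 - <<'E'
from plant import *
from h import *
s=snapshot("scene")
cv2.imwrite("pics/s10.png",cv2.resize(s["frame"][180:370,270:520,::-1],None,fx=3,fy=3))
E
```

```text
p [ 0.5423 -0.0675  0.1434] r 0.2405 th -1.426 f [ 0.4 21.2  7.3] rad -21.0 cw -3.4 op 0.0138 [ 1.7979e+02  1.4000e-01 -1.7208e+02] 36.45
```

View pics/s10.png

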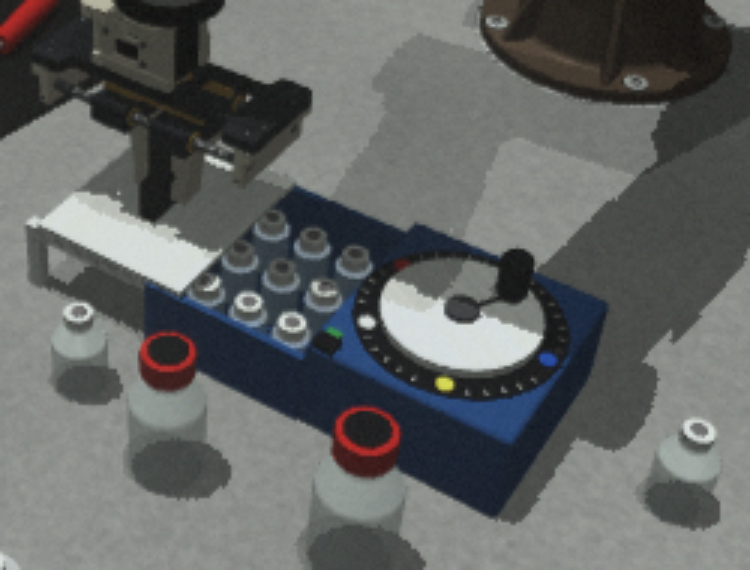

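The cover is hard against its end stop, with the bay of vials exposed. I'll ease off the push, release, then lift.

play_rows(series=[[0,0,0.002,0,0],[0,0,0.003,0,0],[0,0,0.003,0,0]])

```text
clock: 36.8
tool_pos: [0.5422, -0.067, 0.1434]
orientation: [180.0, 0.1, -172.1]
force: [4.3, 4.1, 3.8]
opening: 0.0138
```

```bash
python3 st.py
```

```text
p [ 0.5422 -0.067   0.1434] r 0.24 th -1.426 f [4.3 4.1 3.8] rad -3.5 cw -4.8 op 0.0138 [ 1.7999e+02  1.1000e-01 -1.7205e+02] 36.8
```

play_rows(series=[[45,0,0,0,0],[45,0,0,0,0],[45,0,0,0,0],[45,0,0,0,0],[45,0,0,0,0]])

```text
clock: 37.3
tool_pos: [0.5409, -0.0673, 0.1429]
orientation: [180.0, -0.0, -172.1]
force: [0.2, 0.1, -0.2]
opening: 0.0387
```

play_rows(series=[[45,0,0,-0.01,0],[45,0,0,-0.03,0],[45,0,0,-0.06,0],[45,0,0,-0.1,0],[45,0,0,-0.13,0],[45,0,0,-0.14,0],[45,0,0,-0.14,0],[45,0,0,-0.14,0],[45,0,0,-0.14,0]])

```text
clock: 38.2
tool_pos: [0.5406, -0.0671, 0.2817]
orientation: [180.0, -0.1, -172.1]
force: [-0.7, 0.3, -0.9]
opening: 0.0394
```

```bash
python3 st.py; python3 - <<'E'
from plant import *
from h import *
s=snapshot("scene")
cv2.imwrite("pics/s11.png",cv2.resize(s["frame"][:,:,::-1],None,fx=1.25,fy=1.25))
cv2.imwrite("pics/s12.png",snapshot("top")["frame"][:,:,::-1])
E
```

```text
p [ 0.5406 -0.0671  0.2817] r 0.2399 th -1.433 f [-0.7  0.3 -0.9] rad -0.4 cw 0.6 op 0.0394 [ 1.7999e+02 -1.4000e-01 -1.7209e+02] 38.2
```

View pics/s11.png

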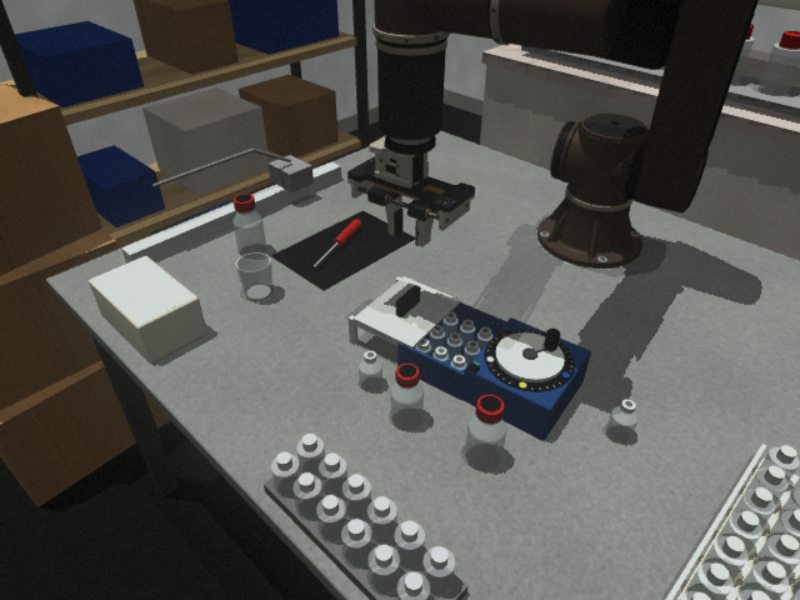

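View pics/s12.png

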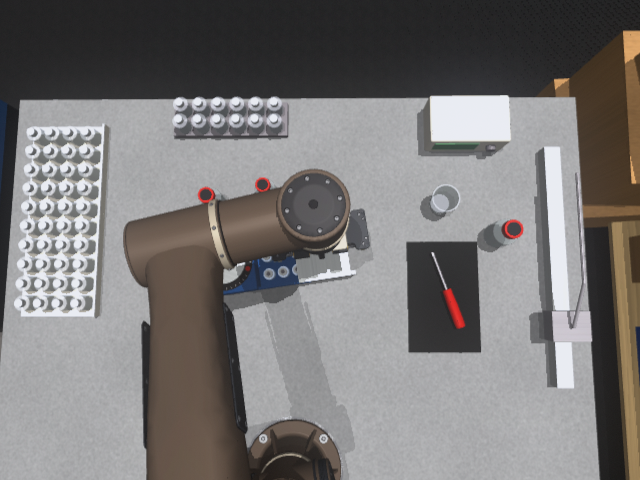

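The cover is open, the arm is clear of everything, and the bottles, vials, beaker and screwdriver are where they started. Handing in.

```bash
python3 -c "
from plant import *
print(close_job())"
```

```text
the job is handed in; nothing more can be done
None
```

The chest is unlocked, its cover is fully open, and the job is handed in at about 38 s on the robot's clock. No verdict came back.

- **Dial, first turn:** I led the knob clockwise past red once and stopped on it the second time.
- **Dial, second turn:** I then went anticlockwise past yellow once and stopped on it the second time. In the images both stops looked within about 0.05 rad of their marks.
- **Bolt:** Turning slowly clockwise, the bolt dropped between about 3.5 and 3.75 rad past yellow. The green flag showed in the scene camera and stayed out.
- **Hold at the stop:** I held the dial on its spring buffer for about 3.5 s in all, at 7 to 10 N at the knob by the wrist force readings. I then eased off and let go.
- **Cover:** I slid it about 99 mm by its pull until it stopped hard. My push there peaked at about 21 N on the pull. After that I eased off, released and lifted clear.

**Last checks:**
- The bay is exposed.
- The gripper is open and about 11 cm above the pull, with wrist force near zero.
- The bottles, vials, beaker and screwdriver look where they were, though in the last top view the arm hid one vial and in both last pictures I only judged by eye.
- The cover's travel comes from the gripper position and the end stop. It read about 1 mm short of 100 mm, which fits the looseness of the grip.

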